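Strip a benchtop centrifuge rotor after the run

TASK

The run is over and the centrifuge lid has popped up onto its safety catch: reach under the raised front edge, push the hidden sprung catch aside to the right and raise the lid all the way to its stop. Then take the rotor apart: turn the blue rotor cover anticlockwise out of its two claws and lift it off, lift the vial carrier out by its stem, and set both down gently on the white tray, right way up and side by side. Never tip the vials over, and leave the jar, the wash bottle and the beaker where they stand.

Things in the scene. Friction and masses are not known exactly. Their poses are not given: they have to be found in the camera images.
- centrifuge: White benchtop centrifuge, fixed; 250 (x) by 226 (y) mm, flat deck at z = 118. Origin: centre of its underside; x from its front (robot side) to its hinge at the back, y left, z up. Front panel slopes from (x -83, z 118) down to (x -127, z 50). Round bowl, open upwards, 152 mm wide, floor z = 26, its axis at x = +10, y = 0.
- cup_rim (a point): On the bowl axis at the rim of the rotor cup (fixed, cannot turn): centrifuge x 10, y 0, z 78 mm; axes as the centrifuge. Cup outer radius 58, inner 52, inner floor 43 mm below. Outside it at local +y and -y stand two steel claws (58 to 72 mm from the axis, tops 13 mm above the rim) whose 18 mm wide roofs hook over the cover's ears.
- hinge_axis (a point): Middle of the lid's hinge axis, which runs along the centrifuge's y at x +113, z 124 mm; axes as the centrifuge. At its stop the lid (233 mm long from here, 216 wide) still leans over the bowl, 60.6 degrees above level: a tool reaching for the rotor must lean back towards the front by 25 to 35 degrees, parallel to the lid.
- lid (a joint): Lid angle. 0 = as found, popped up on its safety catch, plate sloping 9 degrees up to the front; grows as it opens; stop at 0.90 rad. Plate 13 mm thick, 0.5 kg; the stiff hinge holds it at any angle; lifting takes about 6 N at the lip. While the catch is engaged the lid rises only about 0.015 rad; once it is 0.1 rad up the catch no longer matters.
- lip (a point): Middle of the lid's front lip, at its lower front edge, 233 mm from the hinge along the plate; moves with the lid. Axes of the lid: x along the plate to the hinge, y left, z out of its top. The lip is 5 mm thick and hangs 8 mm below the plate along the whole front. At first about 152 mm above the worktop, free space below; closed fingertips fit under and behind it, leaning back 30 to 40 degrees.
- tab_place (a point): Lower end of the catch's red tab at rest (lid y -75), fixed in the lid. Tab 12 by 12 mm, hanging 42 mm down from the plate, 11 to 23 mm behind the lip's front edge, out of sight. It slides 14 mm to lid -y (right) against 1.5 N, 5.5 N at its end stop, and springs back; the hook is free after 9 mm. Push it from the left with closed fingertips until it stops, keep it there and lift the lip.
- striker_top (a point): Top of the steel striker that the catch hooks under, on the deck behind the lip, right of the middle: 12 (x) by 21 (y) mm, centrifuge x -81 to -69, y -69 to -48, top z 136 mm; axes as the centrifuge. Keep the fingertips in front of it.
- rotor_cover: Blue disc, 113 mm wide, 6 thick, black round knob (32 mm wide, z 6 to 40), yellow ears at its +y and -y (14 mm wide, to radius 64.5); 0.14 kg. Origin: centre of underside, z up. On the cup rim, ears under the claws, 3 mm play; clockwise (from above) it stops. Turned anticlockwise 20 to 150 degrees it is free. The carrier's stem stands inside the knob: lift it straight up 45 mm first.
- tube_carrier: White round carrier, 96 mm wide, six fixed capped vials (tops at z = 41 mm, outer radius 39) round an upright aluminium stem, 14 mm wide, top at z = 75; about 0.2 kg. Origin: centre of underside, z up. Stands on the floor of the rotor cup under the cover, 4 mm play all round. Grip the stem above the vials; lift 90 mm to clear the deck.
- tray: White plastic tray, fixed, 302 (x) by 362 (y) mm, low rim; origin: centre of its underside on the worktop, z up; its flat floor, 4 mm up, measures 270 by 330 mm.
- filter_jar: White jar with green lid, 62 mm wide, 89 mm high; origin: centre of underside. Leave alone.
- wash_bottle: Wash bottle with blue cap and bent spout, 66 by 104 mm, 202 mm high; origin: centre of underside. Leave alone.
- beaker: Small clear beaker, 60 mm wide, 70 mm high; origin: centre of underside. Leave alone.

How it is judged:
On the way, in this order (a step that is already met when the one before it is completed fails the run):
1. The lid is raised to its stop (0.82 rad or more) (value of joint lid above 0.82 rad), for 0.2 s.
2. The rotor cover is unlocked and lifted clear of the rotor (its underside 35 mm or more above the cup rim) while the carrier stays in the cup (z of rotor_cover in the frame of centrifuge above 0.113 m and z of tube_carrier in the frame of centrifuge below 0.045 m), for 0.1 s.
3. The vial carrier is lifted clear of the bowl (its underside above the deck) (z of tube_carrier in the frame of centrifuge above 0.118 m), for 0.1 s.
At the end, for the whole second after the job is handed in: The lid stands open at its stop (0.82 rad or more); the rotor cover (knob up) and the vial carrier (upright) both stand at rest on the tray's floor, each within 0.1 rad of level and with its centre at least 10 mm inside the edge of the flat floor (value of joint lid above 0.82 rad and x of rotor_cover in the frame of tray between -0.125 and 0.125 m and y of rotor_cover in the frame of tray between -0.155 and 0.155 m and z of rotor_cover in the frame of tray between -0.003 and 0.012 m and angle between each of rotor_cover, tube_carrier's own z axis and vertical below 0.1 rad and linear speed of each of rotor_cover, tube_carrier below 0.02 m/s and x of tube_carrier in the frame of tray between -0.125 and 0.125 m and y of tube_carrier in the frame of tray between -0.155 and 0.155 m and z of tube_carrier in the frame of tray between -0.003 and 0.012 m); the robot touches nothing.
It fails at once if The vial carrier is tipped by more than 0.6 rad (angle between tube_carrier's own z axis and vertical above 0.6 rad).
It fails at once if The cover or the carrier is dropped or flung (faster than 1 m/s) (linear speed of any of rotor_cover, tube_carrier above 1 m/s).
It fails at once if The jar, the wash bottle or the beaker is moved by more than 30 mm (distance of any of filter_jar, wash_bottle, beaker from where it was at the start of the episode above 0.03 m).
It also fails if it takes over 69 s, if anything falls off the work surface, if the arm or the gripper's body presses on something with over 40 N, if the wrist force passes 120 N, or if a joint passes its speed limit or range.

ROBOT

A 6-joint arm with a two-finger parallel gripper is mounted at the origin on the work surface; the furniture and walls round the work are solid. World frame = base frame: x ahead of the robot, y to its left, z up, the work surface at z = 0. Lengths are in m, angles in rad, forces in N, time in s.
With the tool pointing down it reaches from about 0.25 to 0.775 m from the base axis. Payload 4 kg.
Tool frame: the origin (TCP) lies midway between the tips of the shut fingers; the grasp point (between the pads) lies 19 mm behind it (robot.hold_point_z is the distance from the TCP to the grasp point, in m); z points along the fingers, y is the line along which they close (so a half turn about z gives the same grasp; the last joint's range is limited). The gripper opens to 94 mm and grips with 3 to 60 N. Pads are 16 mm wide; open, the fingers measure 119 mm over their backs; the gripper's body (75 mm by 177 mm) begins 78 mm behind the grasp point.
Start: joints at [1.225, 0.087, 1.371, -0, 1.684, -0.103], TCP at [0.132, 0.534, 0.206] pointing down, gripper open.
Joint ranges: [-3.1, 3.1], [-0.76, 2.03], [0.27, 2.55], [-1.08, 4.22], [0.17, 2.65], [-2.57, 2.57]. Speed limits (rad/s): [2.79, 2.79, 3.14, 3.14, 3.14, 3.14].

INTERFACE

Orientations are given as [roll, pitch, yaw] about the fixed x, y, z axes, in that order (R = Rz(yaw) Ry(pitch) Rx(roll)).
In Python, from bench import readout, imaging, robot gives the robot as it stands.
- The arm moves only by the tool carry_out, never from a script. Its argument "motion" is text: rows parted by semicolons, each of 7 numbers parted by spaces: the shift along the tool's x, y, z each as a share of 200 mm, from -1 to 1, then the turn, a rotation vector about the tool's x, y, z each as a share of 120 degrees, from -1 to 1, then the opening, from 0 (shut) to 1 (fully open). A call has 1 to 12 rows; each row shifts and turns the commanded pose from where the row before left it, along the tool's axes as they then stand; what a row does not reach is not made up. A row lasts 1/8 s, in which the tool goes at most 62.5 mm and 10.7 degrees, less where a joint would pass 70% of its speed; a pose out of reach is approached as far as the arm can. A call with a number of a shift or a turn outside -1 to 1 is refused whole. A call with a gripper value outside its range is refused whole. The fingers move at their own pace and stop on an object; the grip force is fixed at half the most. Time passes only in rows, so rows that do not move let the fingers close. It gives the time, the measured TCP pose, the force, the opening and the grip force at its end, in the units of the state.
- readout.get_obs(): the state, without advancing time (a new reading comes with each control period).
- imaging.snapshot(name): name is "scene" or "top" or "wrist"; returns a dict with "pixels" (400x640x3 uint8, red, green, blue), "fx", "fy", "cx", "cy" (pixels), "R" (3x3) and "t" (3): a world point X has camera coordinates R X + t. Camera axes: x right, y down, z forward; pixel columns grow to the right and rows downward; lengths in m; the calibration is good to about 2 mm. A picture is of the moment at which its call begins. There is no depth.
- robot.close_job(): hands the job in; it is judged then, once.
The state is a dict: "time": time; "joint_positions": joint angles; "qvel": joint speeds; "joint_torque": joint torques, N m; "tool_pos": TCP position; "ee_rot": TCP orientation; "wrist_force": force on the tool from outside, world axes, zero at the start; "wrist_torque": the same for the moment, N m; "width": finger opening in m; "finger_force": force on a finger pad.
Only numpy, scipy, OpenCV 4.12 (cv2) and the standard library are available. Lean on these libraries where they do the work, as an engineer would, in place of code of your own. Each camera call takes 0.05 s, during which the arm holds its last target. There are 200 camera calls.

## Working session

There is one attempt and no reset: what is moved stays moved. The work goes in short steps, Python scripts to look and compute and a tool call to move; the robot and the scene stay as the last step left them, time stands still between calls to the robot, and variables do not carry over. Pictures are saved under pics/ and viewed, at most 14 in all, crops included, and the job is handed in when it is done.

Besides the shell and the picture viewer there is one more tool, called by a JSON object that holds its "api" and its "payload". carry_out: Moves the arm, as the interface text tells. Its arguments: {"type":"object","properties":{"motion":{"type":"string"}},"required":["motion"]}

```bash
mkdir -p pics; ls; python3 - <<'E'
from bench import readout, imaging, robot
import cv2,numpy as np,pickle
d={}
for n in("scene","top","wrist"):
    s=imaging.snapshot(n); d[n]=s
    cv2.imwrite(f"pics/{n}0.png",s["pixels"][:,:,::-1])
    print(n,s["fx"],s["cx"],s["cy"],np.round(-s["R"].T@s["t"],3).tolist())
pickle.dump(d,open("s0.pkl","wb"))
print(readout.get_obs(),robot.hold_point_z)
E
```

```text
pics
scene 456.7925435635414 322.4456532366885 200.7777354960355 [-0.015, -0.286, 0.994]
top 436.55712627111313 309.5689239219984 196.3026528901292 [0.345, 0.122, 1.233]
wrist 313.1030230485695 321.9595050597236 202.38734054276796 [0.067, 0.549, 0.383]
{'time': 0.15, 'joint_positions': array([ 1.22484302e+00,  8.78064504e-02,  1.37187310e+00, -3.81079419e-05,
        1.68358359e+00, -1.03118254e-01]), 'qvel': array([ 1.64959680e-03, -2.93155396e-03, -3.23463993e-03,  1.89579687e-04,
       -6.01266323e-04,  1.98932235e-05]), 'joint_torque': array([ 7.68047757e-04, -3.40642762e+01, -3.02792859e+01,  7.18295085e-02,
        3.05984658e-02, -1.07277119e-04]), 'tool_pos': array([0.13213918, 0.53347211, 0.20457869]), 'ee_rot': array([-3.13992713e+00, -1.34281488e-04,  2.89875324e+00]), 'wrist_force': array([-0.5772479 , -0.30092763,  0.10890441]), 'wrist_torque': array([ 0.00841914, -0.0507057 ,  0.00164075]), 'finger_force': 0.0, 'width': 0.09390652723448702} 0.0188
```

View pics/scene0.png

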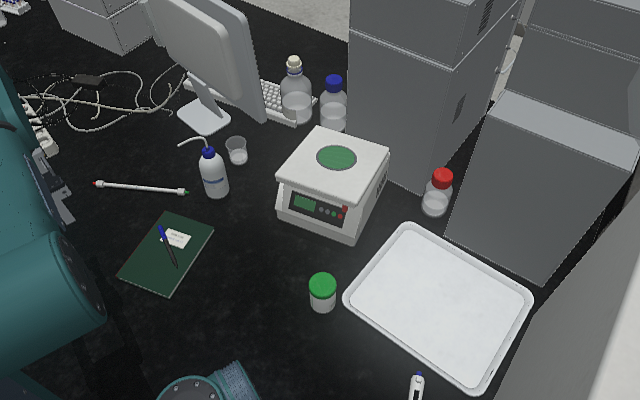

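View pics/top0.png

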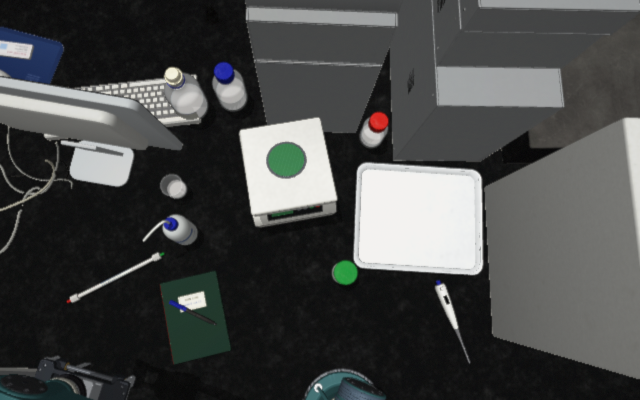

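Scene view: the centrifuge's lid corners are near (320,128), (389,150), (357,207), (279,171); the tray spans (343..533, 222..390). Top view: lid near (240,128), (321,118), (336,205), (253,218), tray centre near (419,218), jar (345,272), wash bottle (180,229), beaker (174,186).

```bash
cat > h.py <<'E'
import cv2,numpy as np,pickle
from scipy.optimize import least_squares
from scipy.spatial.transform import Rotation as Ro
def ray(s,u,v,z):
    d=s["R"].T@np.array([(u-s["cx"])/s["fx"],(v-s["cy"])/s["fy"],1]); c=-s["R"].T@s["t"]
    return c+d*(z-c[2])/d[2]
def proj(s,X):
    p=np.asarray(X)@s["R"].T+s["t"]
    return np.c_[p[:,0]/p[:,2]*s["fx"]+s["cx"],p[:,1]/p[:,2]*s["fy"]+s["cy"]]
E
python3 - <<'E'
from h import *
d=pickle.load(open("s0.pkl","rb"))
ims=[]
for n,(x,y) in(("scene",(265,115)),("top",(230,105))):
    c=d[n]["pixels"][y:y+130,x:x+130,::-1]; ims.append(cv2.resize(c,(400,400),interpolation=cv2.INTER_CUBIC))
    h=cv2.cvtColor(d[n]["pixels"],cv2.COLOR_RGB2HSV)
    m=cv2.inRange(h,(45,90,30),(85,255,255)); 
    for c in cv2.findContours(m,0,1)[0]:
        if cv2.contourArea(c)>100: print(n,"green",cv2.contourArea(c),cv2.fitEllipse(c))
    g=cv2.cvtColor(d[n]["pixels"],cv2.COLOR_RGB2GRAY)
    for t in(200,):
      m=(g>t).astype(np.uint8)
      for c in cv2.findContours(m,0,1)[0]:
        if cv2.contourArea(c)>2000: print(n,t,cv2.contourArea(c),cv2.approxPolyDP(c,5,True).reshape(-1,2).tolist(),cv2.minAreaRect(c))
cv2.imwrite("pics/c.png",np.hstack(ims))
E
```

```text
scene green 577.0 ((321.9561767578125, 285.03033447265625), (26.784433364868164, 27.512203216552734), 102.28511810302734)
scene green 3902.5 ((164.9070281982422, 254.9315185546875), (57.778743743896484, 95.095947265625), 49.222415924072266)
scene green 176.5 ((304.3294372558594, 202.96746826171875), (10.015900611877441, 26.035415649414062), 111.51226043701172)
scene green 573.0 ((336.00067138671875, 156.88279724121094), (21.017576217651367, 34.861759185791016), 95.04093933105469)
scene 200 18259.5 [[404, 222], [346, 289], [343, 302], [462, 389], [479, 394], [533, 297]] ((440.8646545410156, 301.969482421875), (171.4521942138672, 119.48607635498047), 34.508522033691406)
scene 200 3626.0 [[316, 125], [276, 174], [301, 181], [297, 177], [314, 169], [298, 176], [288, 170], [306, 161], [317, 177], [324, 169], [336, 174], [318, 187], [303, 182], [356, 201], [381, 158], [364, 165], [370, 161], [348, 139], [381, 146]] ((330.33489990234375, 160.14208984375), (94.4763412475586, 61.4290657043457), 18.904577255249023)
top green 4475.0 ((195.26181030273438, 317.0804443359375), (64.51709747314453, 97.88487243652344), 171.86598205566406)
top green 471.0 ((345.6010437011719, 272.10711669921875), (23.883024215698242, 25.287765502929688), 170.97254943847656)
top green 854.0 ((285.911376953125, 159.46417236328125), (31.412647247314453, 34.67131423950195), 83.31269073486328)
top 200 12853.5 [[358, 168], [358, 265], [480, 270], [475, 171], [369, 163]] ((419.45196533203125, 218.34011840820312), (129.98794555664062, 104.74342346191406), 3.2704880237579346)
top 200 6864.0 [[318, 118], [240, 131], [252, 213], [335, 199]] ((286.8648681640625, 165.18919372558594), (84.50108337402344, 85.81626892089844), 80.53767395019531)
```

View pics/c.png

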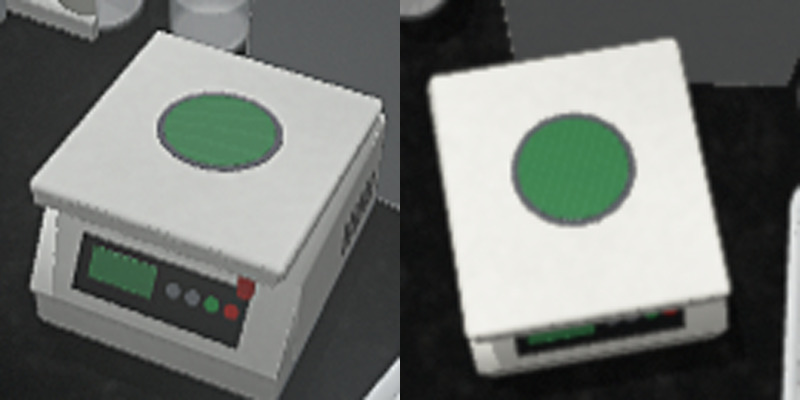

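```bash
python3 - <<'E'
from h import *
d=pickle.load(open("s0.pkl","rb"))
S,T=d["scene"],d["top"]
k=.325
sc=np.array([(163,31),(382,100),(277,272),(33,184)])*k+(265,115)
tp=np.array([(30,75),(279,40),(330,293),(70,337)])*k+(230,105)
a=np.radians(9)
def L(l,h): return 113-l*np.cos(a)-h*np.sin(a), 124+l*np.sin(a)-h*np.cos(a)*-1
def pts(p,rear):
    f=L(233,13); b=L(rear,13)
    q=np.array([(b[0],108,b[1]),(b[0],-108,b[1]),(f[0],-108,f[1]),(f[0],108,f[1])])/1000
    return place(p,q)
def place(p,q): return q@Ro.from_euler('z',p[2]).as_matrix().T+[p[0],p[1],0]
f=lambda p:np.r_[(proj(S,pts(p,p[3]*1000))-sc).ravel(),(proj(T,pts(p,p[3]*1000))-tp).ravel()]
r=least_squares(f,[.42,.15,0.1,0.0]); p=r.x
print("cf",p,np.round(r.fun.reshape(-1,2),1).tolist())
chk=np.array([(-127,113,0),(-127,-113,0),(-127,113,50),(-127,-113,50)])/1000
print("base scene crop",((proj(S,place(p,chk))-(265,115))/k).round().tolist()," top",((proj(T,place(p,chk))-(230,105))/k).round().tolist())
# tray
print("tray z12",ray(T,419.4,218.3,.008), ray(S,*np.mean([(404,222),(343,302),(470,392),(533,297)],0),.008))
cs=[ray(T,*c,.012)for c in((358,165),(358,268),(481,272),(480,168))];print(np.round(cs,3).tolist())
print("jar",ray(T,345.6,272.1,.089),ray(S,322,285,.089))
pickle.dump(p,open("cf.pkl","wb"))
E
```

```text
cf [ 0.63326484  0.15705793  0.18802367 -0.00363226] [[-1.1, -1.1], [2.2, 0.2], [2.5, 0.0], [-1.6, -1.5], [-0.1, 0.9], [0.1, -0.1], [0.6, 0.8], [-1.7, 0.8]]
base scene crop [[37.0, 315.0], [276.0, 408.0], [32.0, 280.0], [279.0, 375.0]]  top [[81.0, 376.0], [322.0, 336.0], [75.0, 369.0], [327.0, 327.0]]
tray z12 [ 0.5217213  -0.21901881  0.008     ] [ 0.51138272 -0.2200832   0.008     ]
[[0.673, -0.043, 0.012], [0.378, -0.043, 0.012], [0.374, -0.386, 0.012], [0.673, -0.4, 0.012]]
jar [ 3.65174695e-01 -9.40926618e-05  8.90000000e-02] [ 0.35871754 -0.00037252  0.089     ]
```

```bash
cat >> h.py <<'E'
def cfw(q,p=None):
    p=pickle.load(open("cf.pkl","rb")) if p is None else p
    return np.asarray(q)/1000@Ro.from_euler('z',p[2]).as_matrix().T+[p[0],p[1],0]
def tool(lean,yaw):
    """tool z leaning forward 'lean' deg in direction yaw(rad); tool y = left"""
    l=np.radians(lean); s,c=np.sin(l),np.cos(l)
    return Ro.from_euler('z',yaw)*Ro.from_matrix(np.array([(-c,0,s),(0,1,0),(-s,0,-c)]))
def cur():
    from bench import readout
    o=readout.get_obs(); return np.array(o["tool_pos"]),Ro.from_euler('xyz',o["ee_rot"]),o
def rows(P,wps,g):
    """P=(pos,R); wps=[(pos,R,n)...]"""
    p,R=P; out=[]
    for q,Q,n in wps:
        q=np.array(q); dr=(R.inv()*Q).as_rotvec()/n; dp=(q-p)/n
        for i in range(n):
            sh=R.inv().apply(dp)/.2; out.append(" ".join(f"{v:.3f}" for v in np.r_[sh,dr/np.radians(120)])+f" {g}")
            R=R*Ro.from_rotvec(dr); p=p+dp
    print(len(out)); print(";\n".join(out))
E
python3 - <<'E'
from h import *
d=pickle.load(open("s0.pkl","rb"))
S,T=d["scene"],d["top"]
k=.325
sc=np.array([(163,31),(382,100),(277,272),(33,184)])*k+(265,115)
tp=np.array([(30,75),(279,40),(330,293),(70,337)])*k+(230,105)
a=np.radians(9)
def L(l,h): return 113-l*np.cos(a)+h*np.sin(a), 124+l*np.sin(a)+h*np.cos(a)
def pts(p,rear):
    f=L(233,13); b=L(rear,13)
    return cfw([(b[0],108,b[1]),(b[0],-108,b[1]),(f[0],-108,f[1]),(f[0],108,f[1])],p)
f=lambda p:np.r_[(proj(S,pts(p,p[3]*1000))-sc).ravel(),(proj(T,pts(p,p[3]*1000))-tp).ravel()]
r=least_squares(f,[.42,.15,0.1,0.0]); p=r.x
print("cf",p,np.round(r.fun.reshape(-1,2),1).tolist())
chk=np.array([(-127,113,0),(-127,-113,0),(-127,113,50),(-127,-113,50)])
print("base scene crop",((proj(S,cfw(chk,p))-(265,115))/k).round().tolist()," top",((proj(T,cfw(chk,p))-(230,105))/k).round().tolist())
tab=cfw([L(233-17,-42)[:1]+(-75,)+L(233-17,-42)[1:]],p); print("tab scene crop",(proj(S,tab)-(265,115))/k)
pickle.dump(p,open("cf.pkl","wb"))
print("bottle",ray(T,172,223,.19),"beaker",ray(T,174,186,.035))
Rt=tool(35,p[2])
pa=cfw([-190,-30,240]); pb=cfw([-150,-30,160])
P=cur()[:2]
rows(P,[((P[0]+[0.05,-.06,.12]),P[1],3),(pa,Rt,9)],0)
E
```

```text
cf [ 0.62926923  0.15629768  0.18802367 -0.00363226] [[-1.1, -1.1], [2.2, 0.2], [2.5, 0.0], [-1.6, -1.5], [-0.1, 0.9], [0.1, -0.1], [0.6, 0.8], [-1.7, 0.8]]
base scene crop [[35.0, 318.0], [274.0, 412.0], [30.0, 284.0], [277.0, 379.0]]  top [[81.0, 380.0], [323.0, 340.0], [76.0, 374.0], [327.0, 332.0]]
tab scene crop [[245.85273075 294.97339223]]
bottle [0.47086003 0.42619108 0.19      ] beaker [0.59321605 0.47378284 0.035     ]
12
-0.105 -0.077 -0.200 0.000 0.000 0.000 0;
-0.105 -0.077 -0.200 0.000 0.000 0.000 0;
-0.105 -0.077 -0.200 0.000 0.000 0.000 0;
-0.195 -0.170 0.047 -0.007 -0.032 -0.022 0;
-0.183 -0.180 0.057 -0.007 -0.032 -0.022 0;
-0.170 -0.189 0.066 -0.007 -0.032 -0.022 0;
-0.157 -0.198 0.074 -0.007 -0.032 -0.022 0;
-0.142 -0.206 0.081 -0.007 -0.032 -0.022 0;
-0.127 -0.213 0.087 -0.007 -0.032 -0.022 0;
-0.111 -0.220 0.092 -0.007 -0.032 -0.022 0;
-0.094 -0.226 0.096 -0.007 -0.032 -0.022 0;
-0.077 -0.232 0.098 -0.007 -0.032 -0.022 0
```

{"api": "carry_out", "payload": {"motion": "-0.105 -0.077 -0.2 0 0 0 0;-0.105 -0.077 -0.2 0 0 0 0;-0.105 -0.077 -0.2 0 0 0 0;-0.195 -0.17 0.047 -0.007 -0.032 -0.022 0;-0.183 -0.18 0.057 -0.007 -0.032 -0.022 0;-0.17 -0.189 0.066 -0.007 -0.032 -0.022 0;-0.157 -0.198 0.074 -0.007 -0.032 -0.022 0;-0.142 -0.206 0.081 -0.007 -0.032 -0.022 0;-0.127 -0.213 0.087 -0.007 -0.032 -0.022 0;-0.111 -0.22 0.092 -0.007 -0.032 -0.022 0;-0.094 -0.226 0.096 -0.007 -0.032 -0.022 0;-0.077 -0.232 0.098 -0.007 -0.032 -0.022 0"}}

```text
time: 1.65
tool_pos: [0.4486, 0.0905, 0.241]
ee_rot: [-3.141, 0.616, -2.954]
wrist_force: [0.5, -0.3, -0.4]
width: 0.0005
finger_force: 0.0
```

```bash
python3 - <<'E'
from h import *
from bench import imaging
p,R,o=cur(); c=pickle.load(open("cf.pkl","rb"))
loc=Ro.from_euler('z',-c[2]).apply(p-[c[0],c[1],0])*1000; print(loc,o["ee_rot"],tool(35,c[2]).as_euler('xyz'),o["joint_positions"])
s=imaging.snapshot("wrist"); pickle.dump(s,open("w1.pkl","wb"))
cv2.imwrite("pics/w1.png",s["pixels"][:,:,::-1])
a=np.radians(9)
def L(l,h,y): return 113-l*np.cos(a)+h*np.sin(a), y,124+l*np.sin(a)+h*np.cos(a)
print(proj(s,cfw([L(233,13,108),L(233,13,-108),L(233,-8,108),L(233,-8,-108),L(216,-42,-75),(-127,113,50),(-127,-113,50)])).round(1).tolist())
E
```

```text
[-189.75153807  -30.92039633  241.0347434 ] [-3.14110958  0.61644986 -2.95352195] [-3.14159265  0.61086524 -2.95356898] [-0.01557959 -0.62070714  1.97447494  0.12608194  1.18390265 -1.78551001]
[[472.4, 226.1], [239.6, 226.1], [466.8, 206.8], [242.7, 206.8], [281.3, 187.9], [446.8, 134.4], [251.7, 134.5]]
```

View pics/w1.png

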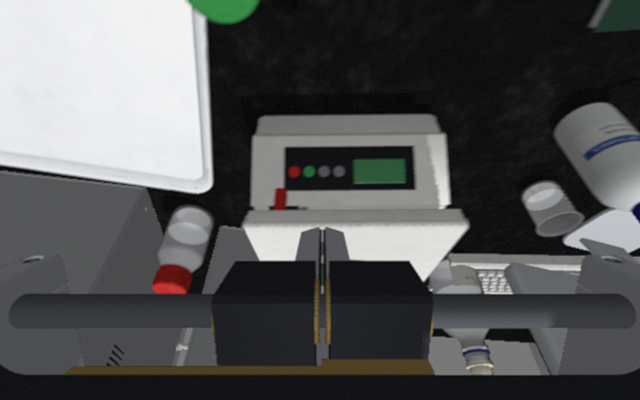

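The wrist view shows the lip's lower edge at row ~208 (columns 242–467), the red tab's end at (281,189): both within 2 px of my model.

```bash
python3 - <<'E'
from h import *
c=pickle.load(open("cf.pkl","rb"));Rt=tool(35,c[2])
rows(cur()[:2],[(cfw([-145,-40,171]),Rt,3),(cfw([-103.5,-40,112]),Rt,5)],0)
E
```

```text
8
0.002 0.004 0.134 -0.002 0.000 -0.001 0;
0.002 0.003 0.134 -0.002 0.000 -0.001 0;
0.002 0.002 0.134 -0.002 0.000 -0.001 0;
-0.000 0.000 0.072 0.000 -0.000 0.000 0;
-0.000 0.000 0.072 0.000 -0.000 0.000 0;
-0.000 0.000 0.072 0.000 -0.000 0.000 0;
-0.000 0.000 0.072 0.000 -0.000 0.000 0;
-0.000 0.000 0.072 0.000 -0.000 0.000 0
```

```bash
cat >> h.py <<'E'
def loc():
    p,R,o=cur(); c=pickle.load(open("cf.pkl","rb"))
    return Ro.from_euler('z',-c[2]).apply(p-[c[0],c[1],0])*1000
E
python3 - <<'E'
from h import *
p,R,o=cur();print(p,o["ee_rot"],loc(),R.inv().apply(cfw([-145,-40,171])-p),R.as_matrix().round(3).tolist())
E
```

```text
[0.45006901 0.08038906 0.23732992] [-3.13327012  0.61240437 -2.96380531] [-190.23058466  -41.07506945  237.32991668] [0.00112905 0.00220597 0.08025259] [[-0.805, -0.172, 0.567], [-0.145, 0.985, 0.093], [-0.575, -0.007, -0.818]]
```

{"api": "carry_out", "payload": {"motion": "0 0 0 0 0 0 0;0 0 0 0 0 0 0;0 0 0 0 0 0 0"}}

```text
time: 2.08
tool_pos: [0.4481, 0.0937, 0.2419]
ee_rot: [3.141, 0.614, -2.952]
wrist_force: [-0.4, 0.1, -0.1]
width: 0.0002
finger_force: 0.0
```

```bash
python3 - <<'E'
from h import *
p,R,o=cur();print(loc(),o["qvel"])
c=pickle.load(open("cf.pkl","rb"));Rt=tool(35,c[2])
rows(cur()[:2],[(cfw([-145,-40,171]),Rt,3),(cfw([-103.5,-40,112]),Rt,5)],0)
E
```

```text
[-189.63516777  -27.6094791   241.91906059] [ 0.00384092 -0.0001501   0.00098159 -0.00026633 -0.00205371 -0.00278463]
8
0.007 -0.021 0.139 0.000 0.000 0.000 0;
0.007 -0.021 0.139 0.000 0.000 0.000 0;
0.007 -0.021 0.139 0.000 0.000 0.000 0;
-0.000 -0.000 0.072 -0.000 -0.000 0.000 0;
-0.000 -0.000 0.072 -0.000 -0.000 0.000 0;
-0.000 -0.000 0.072 -0.000 -0.000 0.000 0;
-0.000 -0.000 0.072 -0.000 -0.000 0.000 0;
-0.000 -0.000 0.072 -0.000 -0.000 0.000 0
```

Overshoot from fast motion settles; I'll add rest rows before reading.

{"api": "carry_out", "payload": {"motion": "0.007 -0.021 0.139 0 0 0 0;0.007 -0.021 0.139 0 0 0 0;0.007 -0.021 0.139 0 0 0 0;0 0 0.072 0 0 0 0;0 0 0.072 0 0 0 0;0 0 0.072 0 0 0 0;0 0 0.072 0 0 0 0;0 0 0.072 0 0 0 0;0 0 0 0 0 0 0;0 0 0 0 0 0 0"}}

```text
time: 3.32
tool_pos: [0.5353, 0.095, 0.1118]
ee_rot: [3.141, 0.613, -2.957]
wrist_force: [-0.6, 0.0, 0.2]
width: 0.0003
finger_force: 0.0
```

```bash
python3 - <<'E'
from h import *
print(loc(),cur()[2]["wrist_force"])
E
```

```text
[-103.75198761  -42.62205447  111.79738551] [-0.61387455  0.01452748  0.18338075]
```

{"api": "carry_out", "payload": {"motion": "0 -0.04 0 0 0 0 0;0 -0.03 0 0 0 0 0;0 -0.03 0 0 0 0 0;0 -0.02 0 0 0 0 0;0 -0.015 0 0 0 0 0;0 0 0 0 0 0 0;0 0 0 0 0 0 0"}}

```text
time: 4.2
tool_pos: [0.5404, 0.0692, 0.112]
ee_rot: [3.139, 0.614, -2.957]
wrist_force: [-0.0, 5.1, 1.2]
width: 0.0007
finger_force: 2.6
```

```bash
python3 - <<'E'
from h import *
print(loc(),cur()[2]["wrist_force"])
E
```

```text
[-103.6225947   -68.9585167   111.99253969] [-0.03522013  5.10455165  1.19573275]
```

{"api": "carry_out", "payload": {"motion": "0 -0.015 0 0 0 0 0;-0.01 0 0 0 0 0 0;-0.01 0 0 0 0 0 0;0 0 0 0 0 0 0"}}

```text
time: 4.7
tool_pos: [0.5413, 0.0685, 0.1118]
ee_rot: [3.135, 0.607, -2.957]
wrist_force: [-6.8, 7.6, 3.7]
width: 0.0006
finger_force: 5.0
```

```bash
python3 - <<'E'
from h import *
c=pickle.load(open("cf.pkl","rb"))
print(loc(),cur()[2]["wrist_force"],Ro.from_euler('z',-c[2]).apply(cur()[2]["wrist_force"]))
Rt=tool(35,c[2]); l0=loc()
th=np.radians(np.linspace(9,62.6,33)); w=[]
for a,b in zip(th[:-1],th[1:]):
    d=np.array([np.cos(a)-np.cos(b),0,np.sin(b)-np.sin(a)])*233; l0=l0+d; w.append(l0)
P=cur()[0],Rt
rows(P,[(cfw(x),Rt,1) for x in w],0)
E
```

```text
[-102.80039843  -69.78769606  111.75835395] [-6.75572326  7.64795684  3.69632829] [-5.20711844  8.77593061  3.69632829]
32
-0.024 -0.000 -0.024 0.000 0.000 0.000 0;
-0.025 0.000 -0.023 0.000 0.000 0.000 0;
-0.025 0.000 -0.023 0.000 0.000 0.000 0;
-0.026 0.000 -0.022 0.000 0.000 0.000 0;
-0.027 -0.000 -0.021 0.000 0.000 0.000 0;
-0.027 0.000 -0.020 0.000 0.000 0.000 0;
-0.028 0.000 -0.020 0.000 0.000 0.000 0;
-0.028 -0.000 -0.019 0.000 0.000 0.000 0;
-0.029 0.000 -0.018 0.000 0.000 0.000 0;
-0.029 0.000 -0.017 0.000 0.000 0.000 0;
-0.030 -0.000 -0.016 0.000 0.000 0.000 0;
-0.030 0.000 -0.015 0.000 0.000 0.000 0;
-0.031 0.000 -0.014 0.000 0.000 0.000 0;
-0.031 -0.000 -0.014 0.000 0.000 0.000 0;
-0.032 -0.000 -0.013 0.000 0.000 0.000 0;
-0.032 0.000 -0.012 0.000 0.000 0.000 0;
-0.032 -0.000 -0.011 0.000 0.000 0.000 0;
-0.033 0.000 -0.010 0.000 0.000 0.000 0;
-0.033 0.000 -0.009 0.000 0.000 0.000 0;
-0.033 -0.000 -0.008 0.000 0.000 0.000 0;
-0.033 -0.000 -0.007 0.000 0.000 0.000 0;
-0.034 0.000 -0.006 0.000 0.000 0.000 0;
-0.034 -0.000 -0.005 0.000 0.000 0.000 0;
-0.034 -0.000 -0.004 0.000 0.000 0.000 0;
-0.034 0.000 -0.003 0.000 0.000 0.000 0;
-0.034 0.000 -0.002 0.000 0.000 0.000 0;
-0.034 -0.000 -0.001 0.000 0.000 0.000 0;
-0.034 0.000 0.000 0.000 0.000 0.000 0;
-0.034 -0.000 0.001 0.000 0.000 0.000 0;
-0.034 0.000 0.002 0.000 0.000 0.000 0;
-0.034 0.000 0.003 0.000 0.000 0.000 0;
-0.034 0.000 0.004 0.000 0.000 0.000 0
```

{"api": "carry_out", "payload": {"motion": "-0.024 0 -0.024 0 0 0 0;-0.025 0 -0.023 0 0 0 0;-0.025 0 -0.023 0 0 0 0;-0.026 0 -0.022 0 0 0 0;-0.027 0 -0.021 0 0 0 0;-0.027 0 -0.02 0 0 0 0;0 0 0 0 0 0 0"}}

```text
time: 5.58
tool_pos: [0.5464, 0.0697, 0.1451]
ee_rot: [3.134, 0.592, -2.957]
wrist_force: [-16.8, 4.4, -1.3]
width: 0.0007
finger_force: 9.1
```

```bash
python3 - <<'E'
from h import *
from bench import imaging
c=pickle.load(open("cf.pkl","rb"))
print(loc(),Ro.from_euler('z',-c[2]).apply(cur()[2]["wrist_force"]),cur()[2]["joint_positions"])
cv2.imwrite("pics/s2.png",cv2.resize(imaging.snapshot("scene")["pixels"][90:290,220:480,::-1],None,fx=2,fy=2))
E
```

```text
[-97.60727942 -69.56434981 145.12673663] [-15.63182885   7.48959105  -1.25408472] [-0.07238581 -0.31195265  1.97006886  0.18957295  0.91701009 -1.90219443]
```

View pics/s2.png

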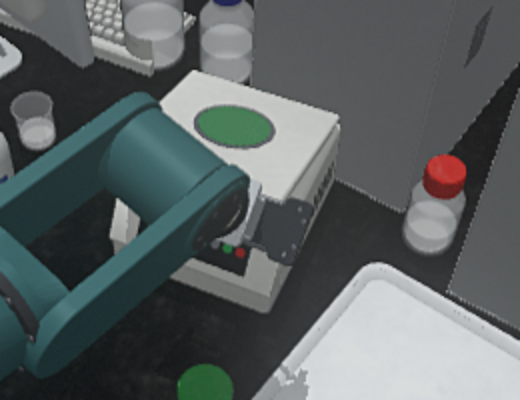

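The lid's green window seems to have moved up (now ≈ (337,153) in the full scene view, was (336,157)); I'll quantify.

```bash
cat >> h.py <<'E'
def lidang(s):
    """lid angle (rad) from green window centre in scene view"""
    h=cv2.cvtColor(s["pixels"],cv2.COLOR_RGB2HSV); m=cv2.inRange(h,(45,90,30),(85,255,255)); m[:,400:]=0; m[:, :290]=0; m[255:]=0
    cs=[c for c in cv2.findContours(m,0,1)[0] if cv2.contourArea(c)>200]
    if not cs: return None
    e=cv2.fitEllipse(max(cs,key=cv2.contourArea))[0]
    def P(l,y,a): return proj(s,cfw([(113-l*np.cos(a)+13*np.sin(a),y,124+l*np.sin(a)+13*np.cos(a))]))[0]
    l0,y0=least_squares(lambda v:P(v[0],v[1],np.radians(9))-(335.9,156.9),[110,0]).x
    r=least_squares(lambda v:P(l0+v[1],y0,v[0])-np.array(e) ,[.16,0])
    return e,l0,y0,r.x[0]-np.radians(9),r.x[1]
E
python3 - <<'E'
from h import *
from bench import imaging
s=imaging.snapshot("scene"); print(lidang(s)); pickle.dump(s,open("s2.pkl","wb"))
E
```

```text
((336.68499755859375, 152.5492401123047), np.float64(102.77894472360099), np.float64(3.615947701833776), np.float64(0.11945410555443375), np.float64(-0.25797872407167505))
```

Lid is at 0.12 rad, catch cleared. Continue the arc.

{"api": "carry_out", "payload": {"motion": "-0.028 0 -0.02 0 0 0 0;-0.028 0 -0.019 0 0 0 0;-0.029 0 -0.018 0 0 0 0;-0.029 0 -0.017 0 0 0 0;-0.03 0 -0.016 0 0 0 0;-0.03 0 -0.015 0 0 0 0;-0.031 0 -0.014 0 0 0 0;-0.031 0 -0.014 0 0 0 0;-0.032 0 -0.013 0 0 0 0;-0.032 0 -0.012 0 0 0 0;-0.032 0 -0.011 0 0 0 0"}}

```text
time: 7.05
tool_pos: [0.5827, 0.0769, 0.2144]
ee_rot: [3.133, 0.599, -2.957]
wrist_force: [-15.9, 7.4, 2.0]
width: 0.0005
finger_force: 9.5
```

```bash
python3 - <<'E'
from h import *
from bench import imaging
c=pickle.load(open("cf.pkl","rb"))
print(loc(),Ro.from_euler('z',-c[2]).apply(cur()[2]["wrist_force"]))
print(lidang(imaging.snapshot("scene")))
E
```

```text
[-60.6129471  -69.25110877 214.43990936] [-14.26399425  10.26147294   2.02065847]
None
```

{"api": "carry_out", "payload": {"motion": "-0.033 0.01 -0.01 0 0 0 0;-0.033 0.01 -0.009 0 0 0 0;-0.033 0.005 -0.008 0 0 0 0;-0.033 0 -0.007 0 0 0 0;-0.034 0 -0.006 0 0 0 0;-0.034 0 -0.005 0 0 0 0;-0.034 0 -0.004 0 0 0 0;-0.034 0 -0.003 0 0 0 0;-0.034 0 -0.002 0 0 0 0;-0.034 0 -0.001 0 0 0 0;-0.034 0 0 0 0 0 0"}}

```text
time: 8.48
tool_pos: [0.6382, 0.09, 0.2697]
ee_rot: [3.139, 0.608, -2.956]
wrist_force: [-7.9, 3.6, 3.0]
width: 0.0003
finger_force: 7.4
```

```bash
python3 - <<'E'
from h import *
c=pickle.load(open("cf.pkl","rb"))
print(loc(),Ro.from_euler('z',-c[2]).apply(cur()[2]["wrist_force"]))
E
```

```text
[ -3.60147059 -66.82080148 269.74896955] [-7.11764656  4.98782517  3.04464309]
```

{"api": "carry_out", "payload": {"motion": "-0.03 0 0.001 0 0 0 0;-0.03 0 0.001 0 0 0 0;-0.03 0 0.002 0 0 0 0;-0.02 0 0.002 0 0 0 0;0 0 0 0 0 0 0"}}

```text
time: 9.1
tool_pos: [0.6541, 0.0931, 0.2785]
ee_rot: [3.139, 0.6, -2.956]
wrist_force: [-17.1, 2.0, 3.2]
width: 0.0001
finger_force: 8.9
```

```bash
python3 - <<'E'
from h import *
from bench import imaging
c=pickle.load(open("cf.pkl","rb"))
print(loc(),Ro.from_euler('z',-c[2]).apply(cur()[2]["wrist_force"]))
for n in("scene","top"):cv2.imwrite(f"pics/{n}3.png",imaging.snapshot(n)["pixels"][60:260,180:480,::-1])
cv2.imwrite("pics/st3.png",np.vstack([cv2.imread(f"pics/{n}3.png") for n in("scene","top")]))
E
```

```text
[ 12.58611521 -66.70113539 278.45977694] [-16.42810489   5.17439153   3.22827392]
```

View pics/st3.png

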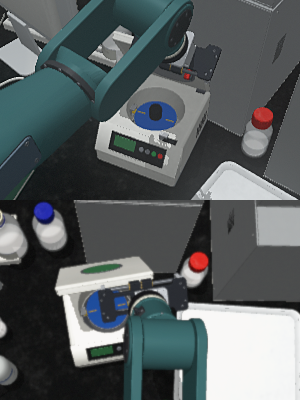

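Upper half (scene): lid is up, blue cover and black knob visible at crop (155,112); lower half (top): lid standing open. Push slightly against the stop, then back out.

{"api": "carry_out", "payload": {"motion": "-0.03 0 0 0 0 0 0;-0.02 0 0 0 0 0 0;0 0 0 0 0 0 0;0.05 0 0 0 0 0 0;0.1 0 0 0 0 0 0;0.1 0 0 0 0 0 0;0 0 -0.2 0 0 0 0;0 0 -0.25 0 0 0 0;0 0 -0.25 0 0 0 0;0 0 -0.1 0 0 0 0.7;0 0 0 0 0 0 0.7;0 0 0 0 0 0 0.7"}}

```text
time: 10.7
tool_pos: [0.5361, 0.0692, 0.3882]
ee_rot: [3.141, 0.61, -2.957]
wrist_force: [0.4, 0.1, -0.7]
width: 0.0271
finger_force: 0.0
```

```bash
python3 - <<'E'
from h import *
from bench import imaging
c=pickle.load(open("cf.pkl","rb"))
print(loc(),cur()[2]["wrist_force"],cur()[2]["joint_positions"])
s=imaging.snapshot("wrist");pickle.dump(s,open("w4.pkl","wb"));cv2.imwrite("pics/w4.png",s["pixels"][:,:,::-1])
t=imaging.snapshot("top");pickle.dump(t,open("t4.pkl","wb"))
v=imaging.snapshot("scene");pickle.dump(v,open("s4.pkl","wb"))
for n,s in(("w",s),("t",t),("s",v)):
    print(n,"pred cover top c,ears,claws",proj(s,cfw([(10,0,84),(10,0,118),(10,65,84),(10,-65,84)])).round(1).tolist())
    h=cv2.cvtColor(s["pixels"],cv2.COLOR_RGB2HSV)
    for nm,lo,hi in(("blue",(100,120,60),(130,255,255)),("yellow",(20,100,80),(35,255,255))):
        for q in cv2.findContours(cv2.inRange(h,lo,hi),0,1)[0]:
            if cv2.contourArea(q)>(200 if nm=="blue" else 8): print(n,nm,cv2.contourArea(q),np.round(cv2.minAreaRect(q)[0]),np.round(cv2.boundingRect(q)))
    if n!="w":
        a=np.radians(60.6); print("lid corners pred",proj(s,cfw([(113-233*np.cos(a)+13*np.sin(a),y,124+233*np.sin(a)+13*np.cos(a)) for y in(108,-108)])).round(1).tolist())
cv2.imwrite("pics/st4.png",np.vstack([s["pixels"],]))
cv2.imwrite("pics/mix4.png",np.hstack([cv2.resize(cv2.imread("pics/w4.png"),(480,300)),v["pixels"][60:260,200:440,::-1].repeat(1,0) if 0 else cv2.resize(v["pixels"][60:260,220:433,::-1],(320,300))]))
E
```

```text
[-107.83316877  -68.15851018  388.22509205] [ 0.39537407  0.05249872 -0.67959102] [-0.07291687 -0.3726864   1.53753172  0.14988757  1.38468111 -1.81123419]
w pred cover top c,ears,claws [[366.9, 120.1], [369.1, 133.5], [409.4, 119.9], [324.5, 120.2]]
w blue 381.5 [422. 252.] [408 243  28  18]
w blue 3499.0 [369. 117.] [333  86  73  63]
w yellow 2561.5 [314. 366.] [133 360 364  14]
w yellow 13.5 [379. 287.] [376 281   6  13]
w yellow 261.5 [258. 312.] [254 281   9  63]
w yellow 295.5 [385. 312.] [380 280  11  64]
w yellow 20.5 [407. 117.] [405 113   7   9]
t pred cover top c,ears,claws [[287.5, 168.4], [287.2, 165.2], [263.7, 172.2], [311.1, 164.7]]
t blue 651.0 [288. 176.] [267 162  41  26]
t blue 320.0 [224.  72.] [213  62  21  22]
t blue 1925.0 [27. 57.] [ 0 27 63 57]
t yellow 23.5 [321. 219.] [317 217   9   5]
lid corners pred [[234.7, 147.3], [334.1, 131.9]]
s pred cover top c,ears,claws [[336.3, 176.3], [336.4, 167.6], [314.1, 168.5], [359.1, 184.2]]
s blue 925.0 [335. 175.] [314 161  43  29]
lid corners pred [[294.3, 88.9], [383.9, 115.8]]
```

View pics/mix4.png

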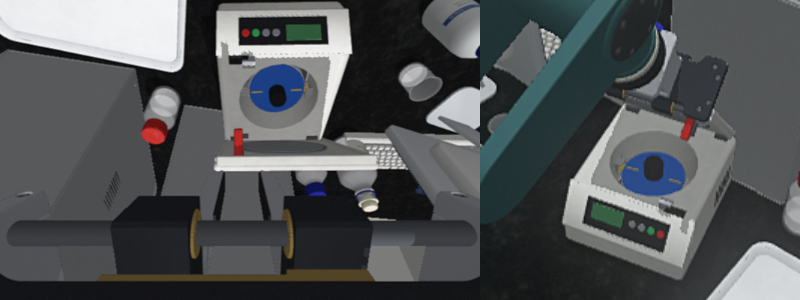

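Wrist view (left part): blue cover centred near (369,117) full-res, ears yellow at left/right, lid raised (its lip at row ~220); right part confirms it. Stage in front of the knob, yawed −23°, lean 33°.

```bash
cat >> h.py <<'E'
def pose(G,psi,lean,back=0):
    """G local grasp point mm -> (world TCP, R), backed off 'back' mm along tool"""
    c=pickle.load(open("cf.pkl","rb")); R=tool(lean,c[2]+np.radians(psi))
    return cfw(G)+R.apply([0,0,.0188-back/1000]),R
E
python3 - <<'E'
from h import *
w=pickle.load(open("w4.pkl","rb"))
for th in(60.6,57,50):
    a=np.radians(th); print(th,proj(w,cfw([(113-233*np.cos(a)+h*np.sin(a),y,124+233*np.sin(a)+h*np.cos(a)) for h in(-8,13) for y in(108,-108)])).round(1).tolist())
p,R,o=cur(); T=pose([10,0,108],-23,33,130)
rows((p,R),[(*T,7)],.6)
E
```

```text
60.6 [[502.4, 243.7], [282.3, 244.3], [498.5, 262.5], [283.3, 263.1]]
57 [[504.7, 229.6], [281.8, 230.3], [501.4, 249.6], [282.6, 250.2]]
50 [[507.6, 200.7], [281.0, 201.3], [505.8, 222.3], [281.5, 222.9]]
7
0.040 0.065 0.135 0.015 0.002 0.023 0.6;
0.043 0.068 0.133 0.015 0.002 0.023 0.6;
0.045 0.070 0.131 0.015 0.002 0.023 0.6;
0.048 0.072 0.129 0.015 0.002 0.023 0.6;
0.051 0.073 0.127 0.015 0.002 0.023 0.6;
0.054 0.075 0.124 0.015 0.002 0.023 0.6;
0.057 0.076 0.122 0.015 0.002 0.023 0.6
```

```bash
python3 - <<'E'
from h import *
t=pickle.load(open("t4.pkl","rb")); g=cv2.cvtColor(t["pixels"],cv2.COLOR_RGB2GRAY)
w=pickle.load(open("w4.pkl","rb")); gw=cv2.cvtColor(w["pixels"],cv2.COLOR_RGB2GRAY)
for th in(60.6,56,52,48):
    a=np.radians(th); f=lambda h,y:(113-233*np.cos(a)+h*np.sin(a),y,124+233*np.sin(a)+h*np.cos(a))
    print(th,"T",proj(t,cfw([f(13,90),f(-8,90)])).round(1).tolist(),"W",proj(w,cfw([f(-8,-95),f(13,-95),f(-8,90),f(13,90)])).round(1).tolist())
print("T col 244",g[120:175,244].tolist())
print("W col 296",gw[195:285,296].tolist())
print("W col 480",gw[195:285,480].tolist())
E
```

```text
60.6 T [[243.1, 146.0], [244.9, 155.5]] W [[295.6, 244.2], [296.2, 263.1], [484.1, 243.7], [480.6, 262.6]]
56 T [[244.7, 154.5], [246.4, 163.6]] W [[295.1, 226.2], [295.6, 246.5], [486.6, 225.7], [483.8, 245.9]]
52 T [[246.0, 161.7], [247.8, 170.4]] W [[294.8, 209.7], [295.2, 230.9], [488.1, 209.2], [486.1, 230.4]]
48 T [[247.4, 168.5], [249.2, 176.9]] W [[294.6, 192.8], [294.8, 214.6], [489.1, 192.2], [487.9, 214.1]]
T col 244 [29, 29, 27, 26, 25, 25, 35, 94, 174, 214, 217, 217, 217, 218, 218, 217, 216, 216, 217, 217, 216, 216, 216, 216, 216, 215, 214, 215, 214, 214, 213, 212, 211, 211, 212, 214, 213, 212, 213, 214, 214, 216, 229, 246, 242, 230, 214, 221, 223, 222, 218, 190, 90, 45, 31]
W col 296 [90, 94, 94, 93, 90, 90, 89, 91, 89, 92, 94, 96, 103, 128, 173, 211, 220, 220, 219, 220, 221, 221, 221, 221, 223, 221, 206, 214, 225, 234, 235, 222, 142, 88, 82, 82, 80, 71, 65, 58, 51, 40, 33, 26, 25, 18, 11, 16, 13, 14, 20, 18, 15, 17, 17, 16, 19, 17, 18, 15, 17, 17, 18, 19, 16, 16, 15, 14, 18, 17, 12, 12, 16, 19, 34, 33, 34, 32, 43, 66, 70, 70, 70, 70, 73, 87, 89, 88, 87, 89]
W col 480 [112, 114, 123, 123, 122, 106, 93, 90, 89, 90, 91, 108, 148, 192, 209, 210, 210, 211, 214, 216, 217, 218, 219, 216, 205, 198, 212, 223, 228, 230, 229, 195, 147, 137, 141, 145, 144, 144, 146, 143, 141, 141, 142, 140, 138, 137, 135, 133, 128, 123, 118, 113, 106, 101, 97, 92, 88, 96, 122, 134, 104, 52, 34, 67, 97, 117, 124, 107, 92, 94, 96, 101, 105, 115, 159, 194, 201, 213, 219, 213, 177, 88, 14, 9, 16, 19, 18, 18, 16, 23]
```

Both views say the lid is only at ~52° (0.75 rad), short of the stop, so I push it again from underneath.

```bash
python3 - <<'E'
from h import *
c=pickle.load(open("cf.pkl","rb"));Rt=tool(30,c[2]); n=np.array([.866,0,.5]);t=np.array([.5,0,-.866])
f=lambda a,b:cfw(a*n+b*t+[0,-20,0])
print(loc())
rows(cur()[:2],[(f(85,-335),Rt,4),(f(100,-252),Rt,4)],0)
E
```

```text
[-107.69636152  -67.83294954  387.80797949]
8
0.025 0.060 0.066 -0.000 0.010 -0.000 0;
0.024 0.060 0.067 -0.000 0.010 -0.000 0;
0.023 0.060 0.067 -0.000 0.010 -0.000 0;
0.021 0.060 0.068 -0.000 0.010 -0.000 0;
-0.019 0.000 0.104 0.000 -0.000 0.000 0;
-0.019 0.000 0.104 0.000 -0.000 0.000 0;
-0.019 0.000 0.104 0.000 -0.000 0.000 0;
-0.019 0.000 0.104 0.000 -0.000 0.000 0
```

{"api": "carry_out", "payload": {"motion": "0.025 0.06 0.066 0 0.01 0 0;0.024 0.06 0.067 0 0.01 0 0;0.023 0.06 0.067 0 0.01 0 0;0.021 0.06 0.068 0 0.01 0 0;-0.019 0 0.104 0 0 0 0;-0.019 0 0.104 0 0 0 0;-0.019 0 0.104 0 0 0 0;-0.019 0 0.104 0 0 0 0;-0.05 0 0 0 0 0 0;-0.05 0 0 0 0 0 0;-0.04 0 0 0 0 0 0;-0.04 0 0 0 0 0 0"}}

```text
time: 12.35
tool_pos: [0.6254, 0.136, 0.2897]
ee_rot: [3.14, 0.528, -2.956]
wrist_force: [-5.0, 1.4, -2.9]
width: 0.0009
finger_force: 2.7
```

{"api": "carry_out", "payload": {"motion": "-0.03 0 0 0 0 0 0;-0.03 0 0 0 0 0 0;-0.03 0 0 0 0 0 0;0 0 0 0 0 0 0"}}

```text
time: 12.85
tool_pos: [0.6319, 0.1373, 0.2939]
ee_rot: [3.14, 0.505, -2.955]
wrist_force: [-35.6, -5.3, 1.3]
width: 0.0006
finger_force: 15.6
```

```bash
python3 - <<'E'
from h import *
l=loc();print(l,l@[.866,0,.5],cur()[2]["wrist_force"],cur()[2]["ee_rot"])
E
```

```text
[ -0.96555956 -19.17276673 293.94245003] 146.13505043408443 [-35.6076397   -5.305855     1.34290493] [ 3.14037533  0.50542169 -2.95521335]
```

{"api": "carry_out", "payload": {"motion": "0.1 0 0 0 0 0 0;0.1 0 0 0 0 0 0;0.1 0 0 0 0 0 0;0 0 -0.2 0 0 0 0;0 0 -0.25 0 0 0 0;0 0 -0.1 0 0 0 0.6;0 0 0 0 0 0 0.6;0 0 0 0 0 0 0.6"}}

```text
time: 13.85
tool_pos: [0.5361, 0.1181, 0.3633]
ee_rot: [3.141, 0.531, -2.957]
wrist_force: [0.0, -0.5, -0.7]
width: 0.0271
finger_force: 0.0
```

```bash
python3 - <<'E'
from h import *
from bench import imaging
w=imaging.snapshot("wrist");t=imaging.snapshot("top")
gw=cv2.cvtColor(w["pixels"],cv2.COLOR_RGB2GRAY);g=cv2.cvtColor(t["pixels"],cv2.COLOR_RGB2GRAY)
for th in(60.6,56,52):
    a=np.radians(th); f=lambda h,y:(113-233*np.cos(a)+h*np.sin(a),y,124+233*np.sin(a)+h*np.cos(a))
    print(th,"T",proj(t,cfw([f(13,90),f(-8,90)])).round(1).tolist(),"W",proj(w,cfw([f(-8,-95),f(13,-95),f(-8,90),f(13,90)])).round(1).tolist())
    q=proj(w,cfw([f(-8,-95)]))[0]
print("T col 244",g[125:175,244].tolist())
c=int(q[0]); print("W col",c,gw[190:300,c].tolist())
print(loc())
p,R,o=cur(); T=pose([10,0,108],-23,33,130)
rows((p,R),[(*T,7)],.6)
E
```

```text
60.6 T [[243.1, 146.0], [244.9, 155.5]] W [[239.6, 270.4], [241.2, 291.3], [445.5, 269.9], [443.2, 290.9]]
56 T [[244.7, 154.5], [246.4, 163.6]] W [[238.6, 250.5], [239.7, 272.9], [446.9, 250.0], [445.3, 272.4]]
52 T [[246.0, 161.7], [247.8, 170.4]] W [[238.0, 232.5], [238.8, 255.7], [447.6, 232.0], [446.7, 255.2]]
T col 244 [21, 30, 78, 144, 174, 177, 176, 176, 176, 176, 175, 174, 174, 173, 173, 173, 174, 173, 174, 178, 202, 232, 234, 227, 218, 221, 220, 218, 218, 211, 195, 230, 231, 229, 225, 220, 216, 217, 212, 200, 183, 158, 119, 96, 89, 77, 68, 58, 40, 28]
W col 238 [87, 86, 86, 87, 85, 87, 86, 87, 86, 84, 85, 86, 87, 86, 87, 88, 85, 87, 87, 86, 86, 85, 86, 87, 84, 86, 84, 86, 85, 84, 85, 86, 85, 85, 86, 84, 85, 85, 86, 84, 86, 86, 86, 87, 86, 88, 86, 85, 86, 85, 86, 86, 87, 84, 85, 87, 84, 86, 85, 86, 87, 87, 86, 86, 86, 86, 85, 86, 88, 87, 76, 39, 16, 19, 17, 20, 21, 17, 19, 17, 19, 16, 20, 19, 24, 21, 18, 19, 20, 18, 18, 18, 18, 18, 20, 17, 20, 20, 17, 21, 19, 19, 21, 17, 21, 23, 27, 26, 29, 27]
[-99.00692178 -19.90590254 361.54369531]
7
0.025 0.031 0.118 0.014 -0.003 0.023 0.6;
0.027 0.033 0.117 0.014 -0.003 0.023 0.6;
0.030 0.035 0.116 0.014 -0.003 0.023 0.6;
0.032 0.037 0.114 0.014 -0.003 0.023 0.6;
0.035 0.039 0.113 0.014 -0.003 0.023 0.6;
0.038 0.041 0.112 0.014 -0.003 0.023 0.6;
0.040 0.042 0.110 0.014 -0.003 0.023 0.6
```

Lid front edge now matches 60.6° exactly: at the stop. Stage at the knob.

{"api": "carry_out", "payload": {"motion": "0.025 0.031 0.118 0.014 -0.003 0.023 0.6;0.027 0.033 0.117 0.014 -0.003 0.023 0.6;0.03 0.035 0.116 0.014 -0.003 0.023 0.6;0.032 0.037 0.114 0.014 -0.003 0.023 0.6;0.035 0.039 0.113 0.014 -0.003 0.023 0.6;0.038 0.041 0.112 0.014 -0.003 0.023 0.6;0.04 0.042 0.11 0.014 -0.003 0.023 0.6;0 0 0 0 0 0 0.6;0 0 0 0 0 0 0.6;0 0 0 0 0 0 0.6"}}

```text
time: 15.2
tool_pos: [0.58, 0.1708, 0.2045]
ee_rot: [3.137, 0.575, 2.93]
wrist_force: [0.7, 0.3, -0.4]
width: 0.0564
finger_force: 0.0
```

```bash
python3 - <<'E'
from h import *
from bench import imaging
print(loc(),cur()[2]["width"],cur()[2]["joint_positions"])
w=imaging.snapshot("wrist");pickle.dump(w,open("w5.pkl","wb"));cv2.imwrite("pics/w5.png",w["pixels"][:,:,::-1])
h=cv2.cvtColor(w["pixels"],cv2.COLOR_RGB2HSV); m=cv2.inRange(h,(100,120,40),(130,255,255)); 
n,l,st,ct=cv2.connectedComponentsWithStats(m); i=1+np.argmax(st[1:,4]*(ct[1:,1]<230)); print(st[i],ct[i])
q=cv2.convexHull(np.argwhere(l==i)[:,::-1].astype(np.int32)); e=cv2.fitEllipse(q); print(e)
c=pickle.load(open("cf.pkl","rb"))
X=ray(w,*e[0],.084); print("centre local",Ro.from_euler('z',-c[2]).apply(X-[c[0],c[1],0])*1000)
a=np.linspace(0,6.28,60); d=proj(w,cfw(np.c_[10+56.5*np.cos(a),56.5*np.sin(a),0*a+84])); print("model ellipse",cv2.fitEllipse(d.astype(np.float32)))
im=w["pixels"][:,:,::-1].copy(); cv2.polylines(im,[d.astype(np.int32)],True,(0,0,255)); cv2.ellipse(im,e,(0,255,0)); 
for z in(84,118):
    d=proj(w,cfw(np.c_[10+16*np.cos(a),16*np.sin(a),0*a+z])); cv2.polylines(im,[d.astype(np.int32)],True,(0,0,255))
cv2.imwrite("pics/w5.png",im)
E
```

```text
[-45.71451917  23.43694083 204.51464493] 0.05637878163198693 [ 0.36182447 -0.1302709   1.69781883 -0.33373432  1.0965479  -0.91777917]
[ 270  138  111   78 5532] [324.33044107 171.86966739]
((324.3855895996094, 175.3042755126953), (80.11956787109375, 112.05586242675781), 89.98260498046875)
centre local [ 4.44364827  4.89687007 84.        ]
model ellipse ((321.97735595703125, 175.08364868164062), (84.03133392333984, 112.76439666748047), 89.6365737915039)
```

View pics/w5.png

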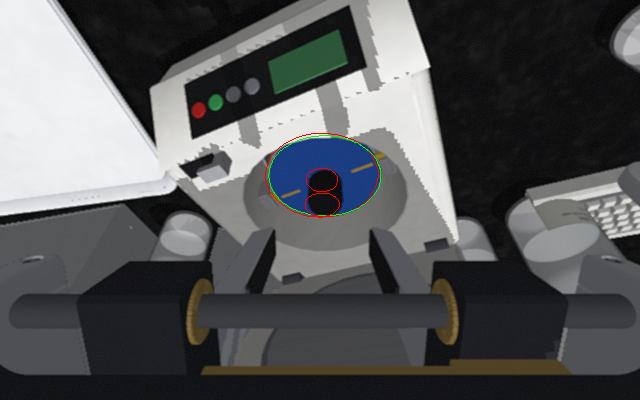

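The cover's blue disc is seen at (324,175), knob at (306–342, 170–215), about 2 px right of the model (red). Shift the grasp 2 mm and go in.

```bash
python3 - <<'E'
from h import *
p,R,o=cur()
rows((p,R),[(*pose([11,2,108],-23,33,40),3),(*pose([11,2,108],-23,33,0),4)],.6)
E
```

```text
7
0.003 0.003 0.155 0.001 -0.000 0.000 0.6;
0.003 0.003 0.155 0.001 -0.000 0.000 0.6;
0.003 0.004 0.155 0.001 -0.000 0.000 0.6;
0.000 0.000 0.050 -0.000 0.000 -0.000 0.6;
0.000 0.000 0.050 -0.000 0.000 -0.000 0.6;
0.000 0.000 0.050 -0.000 0.000 -0.000 0.6;
0.000 0.000 0.050 -0.000 0.000 -0.000 0.6
```

{"api": "carry_out", "payload": {"motion": "0.003 0.003 0.155 0.001 0 0 0.6;0.003 0.003 0.155 0.001 0 0 0.6;0.003 0.004 0.155 0.001 0 0 0.6;0 0 0.05 0 0 0 0.6;0 0 0.05 0 0 0 0.6;0 0 0.05 0 0 0 0.6;0 0 0.05 0 0 0 0.6;0 0 0 0 0 0 0.6;0 0 0 0 0 0 0.6"}}

```text
time: 16.38
tool_pos: [0.6489, 0.1583, 0.0903]
ee_rot: [-3.138, 0.573, 2.931]
wrist_force: [0.2, 0.2, 0.1]
width: 0.0565
finger_force: 0.0
```

```bash
python3 - <<'E'
from h import *
from bench import imaging
print(loc(),cur()[0],cfw([11,2,108])+cur()[1].apply([0,0,.0188]))
w=imaging.snapshot("wrist");pickle.dump(w,open("w6.pkl","wb"))
E
```

```text
[19.66039153 -1.67156894 90.32886947] [0.64889556 0.15833044 0.09032887] [0.64966074 0.15812891 0.09220571]
```

{"api": "carry_out", "payload": {"motion": "0 0 -0.01 0 0 0 0.6;0 0 0 0 0 0 0;0 0 0 0 0 0 0;0 0 0 0 0 0 0;0 0 0 0 0 0 0"}}

```text
time: 17.05
tool_pos: [0.6478, 0.1586, 0.0919]
ee_rot: [-3.139, 0.573, 2.931]
wrist_force: [-0.5, 0.2, 1.0]
width: 0.0322
finger_force: 30.0
```

```bash
python3 - <<'E'
from h import *
p,R,o=cur();print(loc(),o["width"],o["finger_force"],o["wrist_force"])
c=pickle.load(open("cf.pkl","rb"))
G=(loc()-Ro.from_euler('z',-c[2]).apply(R.apply([0,0,18.8]))); print("G",G)
R0=tool(33,c[2]+np.radians(-23)); P0=cfw(G)+R0.apply([0,0,.0188])
rows((P0,R0),[(*pose(G,-23+a,33),1) for a in np.arange(3,28,3)],0)
E
```

```text
[18.61807298 -1.24423151 91.85427889] 0.032241270729752386 29.99914508778602 [-0.46417392  0.1506604   0.95091407]
G [  9.24598033   2.76701703 107.65028358]
9
0.000 0.003 -0.000 -0.014 0.000 -0.021 0;
0.000 0.003 -0.000 -0.014 -0.000 -0.021 0;
0.000 0.003 -0.000 -0.014 -0.000 -0.021 0;
0.000 0.003 -0.000 -0.014 0.000 -0.021 0;
0.000 0.003 -0.000 -0.014 0.000 -0.021 0;
0.000 0.003 -0.000 -0.014 0.000 -0.021 0;
0.000 0.003 -0.000 -0.014 0.000 -0.021 0;
0.000 0.003 -0.000 -0.014 0.000 -0.021 0;
0.000 0.003 -0.000 -0.014 0.000 -0.021 0
```

{"api": "carry_out", "payload": {"motion": "0 0.003 0 -0.014 0 -0.021 0;0 0.003 0 -0.014 0 -0.021 0;0 0.003 0 -0.014 0 -0.021 0;0 0.003 0 -0.014 0 -0.021 0;0 0.003 0 -0.014 0 -0.021 0;0 0.003 0 -0.014 0 -0.021 0;0 0.003 0 -0.014 0 -0.021 0;0 0.003 0 -0.014 0 -0.021 0;0 0.003 0 -0.014 0 -0.021 0;0 0 0 0 0 0 0;0 0 0 0 0 0 0"}}

```text
time: 18.42
tool_pos: [0.6481, 0.1635, 0.092]
ee_rot: [3.137, 0.574, -2.881]
wrist_force: [-0.6, -1.4, -0.4]
width: 0.0322
finger_force: 30.0
```

```bash
python3 - <<'E'
from h import *
from bench import imaging
p,R,o=cur();print(loc(),o["width"],o["ee_rot"],o["wrist_force"],o["wrist_torque"])
w=imaging.snapshot("wrist");pickle.dump(w,open("w7.pkl","wb"))
c=pickle.load(open("cf.pkl","rb"))
for n in("w5","w7"):
    s=pickle.load(open(n+".pkl","rb")); h=cv2.cvtColor(s["pixels"],cv2.COLOR_RGB2HSV); m=cv2.inRange(h,(12,70,60),(35,255,255)); m[270:]=0
    for q in cv2.findContours(m,0,1)[0]:
        if cv2.contourArea(q)>8:
            u=q.reshape(-1,2).mean(0); X=Ro.from_euler('z',-c[2]).apply(ray(s,*u,.084)-[c[0],c[1],0])*1000; print(n,u,cv2.contourArea(q),X.round(),np.degrees(np.arctan2(X[1]-2,X[0]-10)).round(1))
cv2.imwrite("pics/w7.png",w["pixels"][60:300,160:480,::-1])
E
```

```text
[19.81213718  3.51350039 91.95496908] 0.032186024353233936 [ 3.13745157  0.57388346 -2.88136723] [-0.60000862 -1.40261045 -0.42846436] [-0.29985966  0.14554369 -0.08964515]
w5 [274.14814815 196.85185185] 43.5 [ 12. -56.  84.] -88.2
w5 [290.5        193.33333333] 23.0 [ 14. -38.  84.] -84.4
w5 [361.75609756 167.2195122 ] 27.5 [ 9. 42. 84.] 91.5
w5 [379.0625  156.96875] 47.0 [ 3. 61. 84.] 96.5
w7 [260.97222222 242.77777778] 38.0 [ 34. -36.  84.] -57.2
w7 [240.24444444 245.86666667] 152.5 [ 39. -50.  84.] -60.9
w7 [385.75324675 202.76623377] 109.5 [-9. 37. 84.] 118.2
w7 [419.07936508 187.79365079] 306.5 [-21.  52.  84.] 122.1
```

View pics/w7.png

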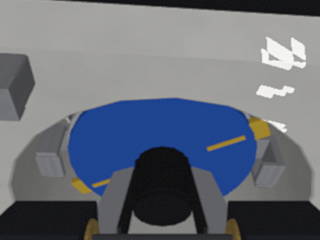

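Ears now sit at ≈ −60°/+121° (crop (85,185) and (262,130)), clear of the claws at ±90°: cover unlocked. Lift 22 mm, swing back to keep off the catch tab, lift on.

```bash
python3 - <<'E'
from h import *
p,R,o=cur(); c=pickle.load(open("cf.pkl","rb"))
G=(loc()-Ro.from_euler('z',-c[2]).apply(R.apply([0,0,18.8]))); print(G)
U=lambda h:G+[0,0,h]
f=lambda h,a:pose(U(h),a,33)
rows(f(0,4),[(*f(22,4),3),(*f(25,-13),5),(*f(52,-13),4)],0)
E
```

```text
[  9.61402787   2.87313321 107.74268705]
12
-0.020 0.000 -0.031 0.000 0.000 0.000 0;
-0.020 0.000 -0.031 0.000 0.000 0.000 0;
-0.020 0.000 -0.031 0.000 0.000 0.000 0;
-0.001 -0.003 -0.003 0.015 -0.000 0.024 0;
-0.001 -0.003 -0.003 0.015 -0.000 0.024 0;
-0.002 -0.003 -0.003 0.015 -0.000 0.024 0;
-0.002 -0.003 -0.002 0.015 -0.000 0.024 0;
-0.002 -0.003 -0.002 0.015 -0.000 0.024 0;
-0.018 0.000 -0.028 -0.000 0.000 -0.000 0;
-0.018 0.000 -0.028 -0.000 0.000 -0.000 0;
-0.018 0.000 -0.028 -0.000 0.000 -0.000 0;
-0.018 0.000 -0.028 -0.000 0.000 -0.000 0
```

{"api": "carry_out", "payload": {"motion": "-0.02 0 -0.031 0 0 0 0;-0.02 0 -0.031 0 0 0 0;-0.02 0 -0.031 0 0 0 0;0 0 0 0 0 0 0"}}

```text
time: 18.98
tool_pos: [0.6484, 0.1639, 0.1153]
ee_rot: [3.137, 0.575, -2.881]
wrist_force: [0.4, -0.4, -1.2]
width: 0.0317
finger_force: 30.0
```

{"api": "carry_out", "payload": {"motion": "-0.001 -0.003 -0.003 0.015 0 0.024 0;-0.001 -0.003 -0.003 0.015 0 0.024 0;-0.002 -0.003 -0.003 0.015 0 0.024 0;-0.002 -0.003 -0.002 0.015 0 0.024 0;-0.002 -0.003 -0.002 0.015 0 0.024 0;-0.018 0 -0.028 0 0 0 0;-0.018 0 -0.028 0 0 0 0;-0.018 0 -0.028 0 0 0 0;-0.018 0 -0.028 0 0 0 0;0 0 0 0 0 0 0;0 0 0 0 0 0 0"}}

```text
time: 20.35
tool_pos: [0.648, 0.1603, 0.1434]
ee_rot: [3.132, 0.571, 3.103]
wrist_force: [0.2, -0.2, -1.0]
width: 0.0321
finger_force: 30.0
```

```bash
python3 - <<'E'
from h import *
from bench import imaging
p,R,o=cur(); c=pickle.load(open("cf.pkl","rb"));print(loc(),o["width"],o["wrist_force"],o["joint_positions"])
G=(loc()-Ro.from_euler('z',-c[2]).apply(R.apply([0,0,18.8]))); print(G)
s=imaging.snapshot("top")
h=cv2.cvtColor(s["pixels"],cv2.COLOR_RGB2HSV);n,l,st,ct=cv2.connectedComponentsWithStats(cv2.inRange(h,(100,120,40),(130,255,255)))
print([(st[i].tolist(),ct[i].round()) for i in range(1,n) if st[i,4]>100])
cv2.imwrite("pics/w8.png",imaging.snapshot("wrist")["pixels"][:,:,::-1])
f=lambda q,a:pose(q,a,33)
A=G+[-40,0,60]; B=G+[-110,0,110]
rows((p,R),[(*f(A,-13),3),(*f(B,-13),4)],0)
E
```

```text
[ 19.15997967   0.45178103 143.36351026] 0.0320509360532411 [ 0.19100607 -0.20834797 -0.99741349] [ 2.27267484e-01  1.50947538e-03  1.69642068e+00 -1.70649107e-01
  8.93610593e-01 -1.23829334e+00]
[  9.21561178   2.551404   159.17936087]
[([0, 27, 63, 57, 2079], array([32., 57.])), ([213, 61, 21, 23, 364], array([224.,  72.])), ([266, 147, 42, 16, 327], array([288., 153.])), ([164, 218, 14, 13, 119], array([171., 224.]))]
7
0.000 -0.014 -0.119 0.002 -0.001 0.000 0;
0.000 -0.015 -0.119 0.002 -0.001 0.000 0;
0.000 -0.015 -0.119 0.002 -0.001 0.000 0;
0.037 -0.020 -0.099 0.000 -0.000 0.000 0;
0.037 -0.020 -0.099 0.000 -0.000 0.000 0;
0.037 -0.020 -0.099 0.000 -0.000 0.000 0;
0.037 -0.020 -0.099 0.000 -0.000 0.000 0
```

Wrist force −1 N and the cover is up: underside 51 mm above the rim. Retreat along the lid.

{"api": "carry_out", "payload": {"motion": "0 -0.014 -0.119 0.002 -0.001 0 0;0 -0.015 -0.119 0.002 -0.001 0 0;0 -0.015 -0.119 0.002 -0.001 0 0;0.037 -0.02 -0.099 0 0 0 0;0.037 -0.02 -0.099 0 0 0 0;0.037 -0.02 -0.099 0 0 0 0;0.037 -0.02 -0.099 0 0 0 0;0 0 0 0 0 0 0;0 0 0 0 0 0 0"}}

```text
time: 21.58
tool_pos: [0.5406, 0.1396, 0.2529]
ee_rot: [-3.139, 0.577, 3.103]
wrist_force: [-0.2, -0.9, -1.3]
width: 0.0323
finger_force: 30.0
```

```bash
cat >> h.py <<'E'
def wpose(G,yaw,lean): 
    R=tool(lean,np.radians(yaw)); return np.array(G)+R.apply([0,0,.0188]),R
def curG():
    p,R,o=cur(); return p-R.apply([0,0,.0188])
E
python3 - <<'E'
from h import *
p,R,o=cur();print(curG(),o["joint_positions"],o["width"])
rows((p,R),[(*wpose([.52,-.13,.23],-8,33),9)],0)
rows(wpose([.52,-.13,.23],-8,33),[(*wpose([.52,-.13,.10],-8,33),4),(*wpose([.52,-.13,.05],-8,33),4)],0)
E
```

```text
[0.53033491 0.14002597 0.2686593 ] [ 0.25050659 -0.30177682  1.74155588 -0.17389146  1.15031938 -1.25487474] 0.032262234882109345
9
0.012 -0.151 0.018 0.003 0.000 0.004 0;
0.010 -0.151 0.019 0.003 0.000 0.004 0;
0.009 -0.151 0.020 0.003 0.000 0.004 0;
0.007 -0.151 0.021 0.003 0.000 0.004 0;
0.006 -0.150 0.022 0.003 0.000 0.004 0;
0.005 -0.150 0.023 0.003 0.000 0.004 0;
0.003 -0.150 0.024 0.003 0.000 0.004 0;
0.002 -0.150 0.025 0.003 0.000 0.004 0;
0.000 -0.150 0.025 0.003 0.000 0.004 0
8
0.089 0.000 0.136 0.000 0.000 0.000 0;
0.089 0.000 0.136 0.000 0.000 0.000 0;
0.089 0.000 0.136 0.000 0.000 0.000 0;
0.089 0.000 0.136 0.000 0.000 0.000 0;
0.034 0.000 0.052 0.000 0.000 0.000 0;
0.034 0.000 0.052 0.000 0.000 0.000 0;
0.034 0.000 0.052 0.000 0.000 0.000 0;
0.034 0.000 0.052 0.000 0.000 0.000 0
```

{"api": "carry_out", "payload": {"motion": "0.006 -0.075 0.009 0.001 0 0.002 0;0.012 -0.151 0.018 0.003 0 0.004 0;0.01 -0.151 0.019 0.003 0 0.004 0;0.009 -0.151 0.02 0.003 0 0.004 0;0.007 -0.151 0.021 0.003 0 0.004 0;0.006 -0.15 0.022 0.003 0 0.004 0;0.005 -0.15 0.023 0.003 0 0.004 0;0.003 -0.15 0.024 0.003 0 0.004 0;0.002 -0.15 0.025 0.003 0 0.004 0;0 -0.1 0.016 0.002 0 0.002 0;0 0 0 0 0 0 0;0 0 0 0 0 0 0"}}

```text
time: 23.08
tool_pos: [0.529, -0.1365, 0.2147]
ee_rot: [-3.132, 0.577, 3.012]
wrist_force: [0.3, 0.2, -1.4]
width: 0.0318
finger_force: 30.0
```

{"api": "carry_out", "payload": {"motion": "0.05 0 0.08 0 0 0 0;0.089 0 0.136 0 0 0 0;0.089 0 0.136 0 0 0 0;0.089 0 0.136 0 0 0 0;0.06 0 0.09 0 0 0 0;0.034 0 0.052 0 0 0 0;0.034 0 0.052 0 0 0 0;0 0 0 0 0 0 0;0 0 0 0 0 0 0;0 0 0 0 0 0 0"}}

```text
time: 24.32
tool_pos: [0.5297, -0.1382, 0.0536]
ee_rot: [-3.131, 0.58, 3.013]
wrist_force: [-0.8, 0.4, -1.8]
width: 0.0319
finger_force: 30.0
```

```bash
python3 - <<'E'
from h import *
p,R,o=cur();print(curG(),o["width"],o["ee_rot"],o["wrist_force"])
rows((p,R),[(*wpose([.52,-.13,.040],-8,33),5)],0)
E
```

```text
[ 0.51955552 -0.13671559  0.06932623] 0.03186083246611892 [-3.13100585  0.58011255  3.01329035] [-0.77654473  0.43577519 -1.82761771]
5
0.017 0.007 0.024 -0.000 0.000 0.001 0;
0.016 0.007 0.024 -0.000 0.000 0.001 0;
0.016 0.007 0.024 -0.000 0.000 0.001 0;
0.016 0.007 0.024 -0.000 0.000 0.001 0;
0.016 0.007 0.024 -0.000 0.000 0.001 0
```

{"api": "carry_out", "payload": {"motion": "0.016 0.007 0.024 0 0 0 0;0.016 0.007 0.024 0 0 0 0;0.016 0.007 0.024 0 0 0 0;0.016 0.007 0.024 0 0 0 0;0.011 0 0.016 0 0 0 0;0 0 0 0 0 0 0;0 0 0 0 0 0 0"}}

```text
time: 25.2
tool_pos: [0.5296, -0.1326, 0.0256]
ee_rot: [-3.132, 0.579, 3.013]
wrist_force: [-0.8, -0.3, -1.1]
width: 0.032
finger_force: 30.0
```

{"api": "carry_out", "payload": {"motion": "0.005 0 0.008 0 0 0 0;0.005 0 0.008 0 0 0 0;0 0 0 0 0 0 0;0 0 0 0 0 0 0"}}

```text
time: 25.7
tool_pos: [0.5295, -0.1325, 0.0216]
ee_rot: [-3.132, 0.578, 3.013]
wrist_force: [-0.2, -0.4, -1.3]
width: 0.0321
finger_force: 30.0
```

{"api": "carry_out", "payload": {"motion": "0.005 0 0.008 0 0 0 0;0.005 0 0.008 0 0 0 0;0 0 0 0 0 0 0;0 0 0 0 0 0 0"}}

```text
time: 26.2
tool_pos: [0.5298, -0.1326, 0.0181]
ee_rot: [-3.132, 0.579, 3.013]
wrist_force: [0.2, -0.7, -0.1]
width: 0.0319
finger_force: 30.0
```

{"api": "carry_out", "payload": {"motion": "0.003 0 0.004 0 0 0 0;0 0 0 0 0 0 0.3;0 0 0 0 0 0 0.5;0 0 0 0 0 0 0.6;0 0 0 0 0 0 0.6;0 0 -0.1 0 0 0 0.6;0 0 -0.25 0 0 0 0.6;0 0 -0.3 0 0 0 0.6;0 0 -0.3 0 0 0 0.5;0 0 0 0 0 0 0.5;0 0 0 0 0 0 0.5"}}

```text
time: 27.58
tool_pos: [0.4265, -0.1174, 0.1754]
ee_rot: [-3.132, 0.578, 3.013]
wrist_force: [0.3, 0.2, -0.1]
width: 0.047
finger_force: 0.0
```

```bash
python3 - <<'E'
from h import *
from bench import imaging
s=imaging.snapshot("top"); h=cv2.cvtColor(s["pixels"],cv2.COLOR_RGB2HSV); m=cv2.inRange(h,(100,120,40),(130,255,255)); m[:,:350]=0
q=cv2.findNonZero(m); print(cv2.boundingRect(q)); b=cv2.boundingRect(q); print(ray(s,b[0]+b[2]/2,b[1]+b[3]/2,.010))
p,R,o=cur(); print(p)
T1=pose([-95,5,250],-12,33); T2=pose([10,2,100],-12,33,115)
rows((p,R),[(*T1,8),(*T2,4)],.5)
E
```

```text
(370, 198, 39, 39)
[ 0.52181629 -0.13302746  0.01      ]
[ 0.42626928 -0.11705526  0.17398114]
12
-0.065 0.171 -0.004 -0.004 -0.000 -0.005 0.5;
-0.067 0.170 -0.003 -0.004 -0.000 -0.005 0.5;
-0.069 0.169 -0.001 -0.004 -0.000 -0.005 0.5;
-0.071 0.169 -0.000 -0.004 -0.000 -0.005 0.5;
-0.072 0.168 0.001 -0.004 -0.000 -0.005 0.5;
-0.074 0.167 0.003 -0.004 -0.000 -0.005 0.5;
-0.076 0.166 0.004 -0.004 -0.000 -0.005 0.5;
-0.078 0.165 0.006 -0.004 -0.000 -0.005 0.5;
-0.006 0.024 0.084 -0.000 0.000 0.000 0.5;
-0.006 0.024 0.084 -0.000 0.000 0.000 0.5;
-0.006 0.024 0.084 -0.000 0.000 0.000 0.5;
-0.006 0.024 0.084 -0.000 0.000 0.000 0.5
```

{"api": "carry_out", "payload": {"motion": "-0.065 0.171 -0.004 -0.004 0 -0.005 0.5;-0.067 0.17 -0.003 -0.004 0 -0.005 0.5;-0.069 0.169 -0.001 -0.004 0 -0.005 0.5;-0.071 0.169 0 -0.004 0 -0.005 0.5;-0.072 0.168 0.001 -0.004 0 -0.005 0.5;-0.074 0.167 0.003 -0.004 0 -0.005 0.5;-0.076 0.166 0.004 -0.004 0 -0.005 0.5;-0.078 0.165 0.006 -0.004 0 -0.005 0.5;-0.006 0.024 0.084 0 0 0 0.5;-0.006 0.024 0.084 0 0 0 0.5;-0.006 0.024 0.084 0 0 0 0.5;-0.006 0.024 0.084 0 0 0 0.5"}}

```text
time: 29.12
tool_pos: [0.5879, 0.16, 0.1807]
ee_rot: [3.14, 0.576, 3.112]
wrist_force: [-0.5, 0.5, 0.1]
width: 0.0469
finger_force: 0.0
```

{"api": "carry_out", "payload": {"motion": "0 0 0 0 0 0 0.5;0 0 0 0 0 0 0.5;0 0 0 0 0 0 0.5"}}

```text
time: 29.5
tool_pos: [0.5879, 0.1606, 0.1841]
ee_rot: [3.138, 0.58, 3.112]
wrist_force: [-0.8, -0.9, 0.2]
width: 0.0468
finger_force: 0.0
```

```bash
python3 - <<'E'
from h import *
from bench import imaging
w=imaging.snapshot("wrist"); print(loc())
im=w["pixels"][:,:,::-1].copy(); a=np.linspace(0,6.28,60)
for r,z,k in((7,110,(0,0,255)),(48,39,(0,255,0)),(7,76,(0,255,255)),(58,78,(255,0,0))):
    cv2.polylines(im,[proj(w,cfw(np.c_[10+r*np.cos(a),r*np.sin(a),0*a+z])).astype(np.int32)],True,k)
cv2.imwrite("pics/w9.png",cv2.resize(im[80:300,200:460],None,fx=2,fy=2))
E
```

```text
[-39.81430232  12.03409414 184.02766942]
```

View pics/w9.png

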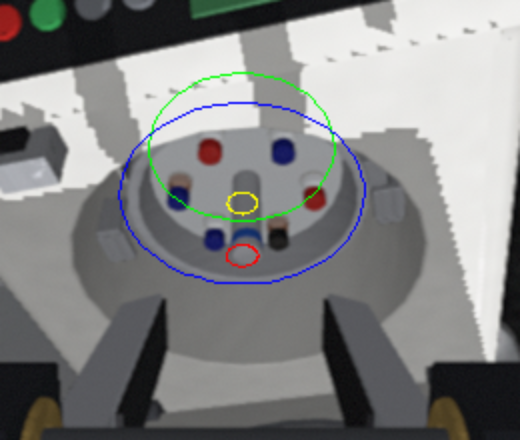

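The stem top is at crop (246,252) versus model (242,255): about 2 mm to the left side (+y). Approach.

```bash
python3 - <<'E'
from h import *
p,R,o=cur()
rows((p,R),[(*pose([10.5,2,101],-12,33,30),3),(*pose([10.5,2,101],-12,33,0),3)],.5)
E
```

```text
6
0.004 0.001 0.144 -0.000 0.001 -0.001 0.5;
0.004 0.001 0.144 -0.000 0.001 -0.001 0.5;
0.004 0.001 0.144 -0.000 0.001 -0.001 0.5;
0.000 -0.000 0.050 0.000 0.000 0.000 0.5;
0.000 -0.000 0.050 0.000 0.000 0.000 0.5;
0.000 -0.000 0.050 0.000 0.000 0.000 0.5
```

{"api": "carry_out", "payload": {"motion": "0.004 0.001 0.144 0 0 0 0.5;0.004 0.001 0.144 0 0 0 0.5;0.004 0.001 0.144 0 0 0 0.5;0 0 0.05 0 0 0 0.5;0 0 0.05 0 0 0 0.5;0 0 0.05 0 0 0 0.5;0 0 0 0 0 0 0.5;0 0 0 0 0 0 0.5"}}

```text
time: 30.55
tool_pos: [0.6494, 0.16, 0.0846]
ee_rot: [3.139, 0.579, 3.113]
wrist_force: [-0.3, 0.8, 0.1]
width: 0.0468
finger_force: 0.0
```

```bash
python3 - <<'E'
from h import *
p,R,o=cur()
print(R.inv().apply(pose([10.5,2,101],-12,33,0)[0]-p)*1000, loc())
E
```

```text
[-0.32770155  0.02606488 -0.49565113] [20.50703121 -0.15225202 84.63875508]
```

{"api": "carry_out", "payload": {"motion": "0 0 0 0 0 0 0;0 0 0 0 0 0 0;0 0 0 0 0 0 0;0 0 0 0 0 0 0;0 0 0 0 0 0 0"}}

```text
time: 31.18
tool_pos: [0.6493, 0.16, 0.0841]
ee_rot: [3.139, 0.578, 3.113]
wrist_force: [-0.8, 0.1, 0.5]
width: 0.0136
finger_force: 30.0
```

```bash
python3 - <<'E'
from h import *
p,R,o=cur(); print(o["width"],o["finger_force"],loc())
c=pickle.load(open("cf.pkl","rb"));g=loc()-Ro.from_euler('z',-c[2]).apply(R.apply([0,0,18.8]));print(g)
f=lambda d:pose(g+d,-12,33)
rows(f(np.zeros(3)),[(*f(np.array([0,0,20])),3),(*f(np.array([0,0,62])),4),(*f(np.array([-25,0,103])),3),(*f(np.array([-115,0,170])),5)],0)
E
```

```text
0.013647440761226814 29.999936521053314 [20.32355032 -0.13157148 84.12598277]
[10.28117659  2.02546828 99.87202702]
15
-0.018 0.000 -0.028 0.000 0.000 0.000 0;
-0.018 0.000 -0.028 0.000 0.000 0.000 0;
-0.018 0.000 -0.028 0.000 0.000 0.000 0;
-0.029 0.000 -0.044 0.000 0.000 0.000 0;
-0.029 0.000 -0.044 0.000 0.000 0.000 0;
-0.029 0.000 -0.044 0.000 0.000 0.000 0;
-0.029 0.000 -0.044 0.000 0.000 0.000 0;
-0.003 -0.009 -0.080 0.000 0.000 0.000 0;
-0.003 -0.009 -0.080 0.000 0.000 0.000 0;
-0.003 -0.009 -0.080 0.000 0.000 0.000 0;
0.037 -0.019 -0.104 0.000 0.000 0.000 0;
0.037 -0.019 -0.104 0.000 0.000 0.000 0;
0.037 -0.019 -0.104 0.000 0.000 0.000 0;
0.037 -0.019 -0.104 0.000 0.000 0.000 0;
0.037 -0.019 -0.104 0.000 0.000 0.000 0
```

{"api": "carry_out", "payload": {"motion": "-0.018 0 -0.028 0 0 0 0;-0.018 0 -0.028 0 0 0 0;-0.018 0 -0.028 0 0 0 0;-0.029 0 -0.044 0 0 0 0;-0.029 0 -0.044 0 0 0 0;-0.029 0 -0.044 0 0 0 0;-0.029 0 -0.044 0 0 0 0;0 0 0 0 0 0 0"}}

```text
time: 32.17
tool_pos: [0.6502, 0.16, 0.1483]
ee_rot: [3.138, 0.581, 3.113]
wrist_force: [0.1, 0.9, -2.3]
width: 0.0134
finger_force: 30.0
```

{"api": "carry_out", "payload": {"motion": "-0.003 -0.009 -0.08 0 0 0 0;-0.003 -0.009 -0.08 0 0 0 0;-0.003 -0.009 -0.08 0 0 0 0;0 0 0 0 0 0 0;0 0 0 0 0 0 0"}}

```text
time: 32.8
tool_pos: [0.6242, 0.1549, 0.1873]
ee_rot: [3.139, 0.578, 3.113]
wrist_force: [-0.2, 0.1, -3.0]
width: 0.0133
finger_force: 30.0
```

```bash
python3 - <<'E'
from h import *
from bench import imaging
p,R,o=cur(); print(o["width"],o["finger_force"],o["wrist_torque"],loc())
f=lambda G,y:wpose(G,y,33)
g=curG(); G1=g+[-.09,-.02,.06]
rows((p,R),[(*f(G1,-2),5)],0)
rows(f(G1,-2),[(*f([.51,-.285,.26],-14),12)],0)
E
```

```text
0.013300247946323892 29.998604357242584 [ 0.0874107   0.51515469 -0.03499271] [ -5.20934732  -0.45098711 187.26829727]
5
0.042 -0.022 -0.099 0.001 0.000 0.001 0;
0.042 -0.023 -0.099 0.001 0.000 0.001 0;
0.042 -0.023 -0.099 0.001 0.000 0.001 0;
0.042 -0.023 -0.099 0.001 0.000 0.001 0;
0.042 -0.023 -0.099 0.001 0.000 0.001 0
12
0.001 -0.176 0.001 0.005 -0.000 0.007 0;
-0.002 -0.176 0.003 0.005 -0.000 0.007 0;
-0.005 -0.176 0.005 0.005 -0.000 0.007 0;
-0.007 -0.176 0.006 0.005 -0.000 0.007 0;
-0.010 -0.176 0.008 0.005 -0.000 0.007 0;
-0.012 -0.175 0.010 0.005 -0.000 0.007 0;
-0.015 -0.175 0.011 0.005 -0.000 0.007 0;
-0.017 -0.175 0.013 0.005 -0.000 0.007 0;
-0.020 -0.174 0.015 0.005 -0.000 0.007 0;
-0.023 -0.174 0.016 0.005 -0.000 0.007 0;
-0.025 -0.173 0.018 0.005 -0.000 0.007 0;
-0.028 -0.173 0.019 0.005 -0.000 0.007 0
```

{"api": "carry_out", "payload": {"motion": "0.042 -0.022 -0.099 0.001 0 0.001 0;0.042 -0.023 -0.099 0.001 0 0.001 0;0.042 -0.023 -0.099 0.001 0 0.001 0;0.042 -0.023 -0.099 0.001 0 0.001 0;0.042 -0.023 -0.099 0.001 0 0.001 0;0 0 0 0 0 0 0"}}

```text
time: 33.55
tool_pos: [0.5345, 0.1351, 0.2483]
ee_rot: [-3.141, 0.58, 3.1]
wrist_force: [1.3, -0.3, -3.3]
width: 0.0133
finger_force: 30.0
```

{"api": "carry_out", "payload": {"motion": "0 -0.1 0 0.003 0 0.004 0;-0.002 -0.16 0.003 0.005 0 0.007 0;-0.005 -0.176 0.005 0.005 0 0.007 0;-0.007 -0.176 0.006 0.005 0 0.007 0;-0.01 -0.176 0.008 0.005 0 0.007 0;-0.012 -0.175 0.01 0.005 0 0.007 0;-0.015 -0.175 0.011 0.005 0 0.007 0;-0.017 -0.175 0.013 0.005 0 0.007 0;-0.02 -0.174 0.015 0.005 0 0.007 0;-0.023 -0.174 0.016 0.005 0 0.007 0;-0.025 -0.173 0.018 0.005 0 0.007 0;-0.028 -0.14 0.019 0.005 0 0.007 0"}}

```text
time: 35.05
tool_pos: [0.5211, -0.2646, 0.2445]
ee_rot: [-3.13, 0.577, 2.896]
wrist_force: [-0.3, -0.5, -3.2]
width: 0.0137
finger_force: 30.0
```

{"api": "carry_out", "payload": {"motion": "0 -0.09 0 0 0 0 0;0 -0.03 0 0 0 0 0;0 0 0 0 0 0 0;0 0 0 0 0 0 0;0 0 0 0 0 0 0"}}

```text
time: 35.67
tool_pos: [0.5158, -0.285, 0.2468]
ee_rot: [-3.13, 0.579, 2.899]
wrist_force: [1.0, 0.6, -3.8]
width: 0.0129
finger_force: 30.0
```

```bash
python3 - <<'E'
from h import *
p,R,o=cur(); print(o["width"],curG(),o["ee_rot"])
G=np.array([.51,-.285,.12]); f=lambda G:wpose(G,-14,33)
rows((p,R),[(*f(G),5),(*f([.51,-.285,.078]),4)],0)
E
```

```text
0.012899842678641193 [ 0.50581704 -0.28231919  0.26251006] [-3.12974785  0.57915001  2.89898401]
9
0.074 0.000 0.122 -0.001 0.000 0.000 0;
0.074 -0.000 0.122 -0.001 0.000 0.000 0;
0.074 -0.001 0.122 -0.001 0.000 0.000 0;
0.074 -0.001 0.122 -0.001 0.000 0.000 0;
0.074 -0.001 0.122 -0.001 0.000 0.000 0;
0.029 0.000 0.044 0.000 0.000 -0.000 0;
0.029 0.000 0.044 0.000 0.000 -0.000 0;
0.029 0.000 0.044 0.000 0.000 -0.000 0;
0.029 0.000 0.044 0.000 0.000 -0.000 0
```

{"api": "carry_out", "payload": {"motion": "0.05 0 0.08 0 0 0 0;0.074 0 0.122 0 0 0 0;0.074 0 0.122 0 0 0 0;0.074 0 0.122 0 0 0 0;0.06 0 0.1 0 0 0 0;0.038 0 0.064 0 0 0 0;0.029 0 0.044 0 0 0 0;0.029 0 0.044 0 0 0 0;0.029 0 0.044 0 0 0 0;0.015 0 0.022 0 0 0 0;0 0 0 0 0 0 0;0 0 0 0 0 0 0"}}

```text
time: 37.17
tool_pos: [0.5199, -0.2889, 0.0678]
ee_rot: [-3.129, 0.58, 2.898]
wrist_force: [-0.4, -0.1, -1.6]
width: 0.0132
finger_force: 30.0
```

```bash
python3 - <<'E'
from h import *
from bench import imaging
p,R,o=cur(); print(o["width"],curG(),o["wrist_force"])
w=imaging.snapshot("scene");cv2.imwrite("pics/s10.png",cv2.resize(w["pixels"][200:400,330:560,::-1],None,fx=3,fy=3))
E
```

```text
0.013212378238753516 [ 0.50993591 -0.28617593  0.08351508] [-0.40874988 -0.09282185 -1.6096816 ]
```

View pics/s10.png

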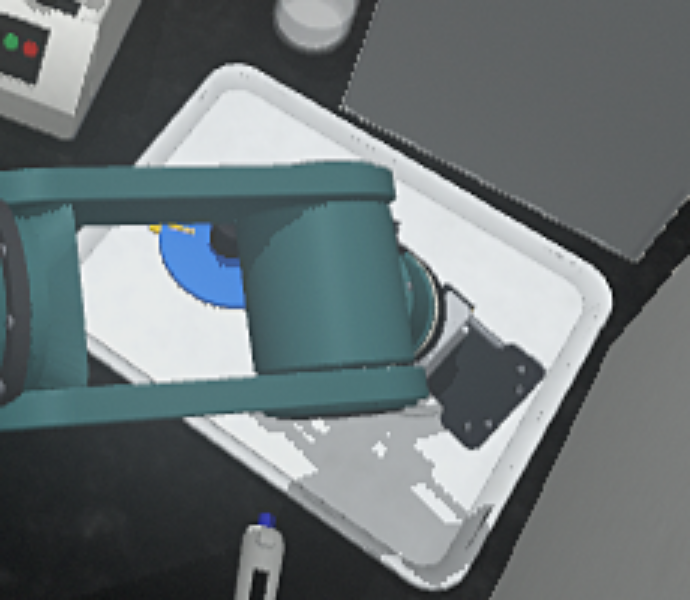

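The arm hides the carrier; the cover stands flat at (230,265) in the crop. Settle and read the force.

{"api": "carry_out", "payload": {"motion": "0 0 0 0 0 0 0;0 0 0 0 0 0 0"}}

```text
time: 37.48
tool_pos: [0.5197, -0.2887, 0.0675]
ee_rot: [-3.129, 0.579, 2.898]
wrist_force: [-0.5, 0.7, -2.2]
width: 0.0131
finger_force: 30.0
```

```bash
python3 - <<'E'
from h import *
from bench import imaging
w=imaging.snapshot("wrist");pickle.dump(w,open("w11.pkl","wb")); p,R,o=cur(); print(curG(),o["wrist_force"],o["wrist_torque"])
h=cv2.cvtColor(w["pixels"],cv2.COLOR_RGB2HSV)
# predicted upright cap positions vs seen caps: red & blue blobs
g=curG(); a=np.radians(np.arange(0,360,60))
b=g[2]-.0649
print("stem top,centre41,rim",proj(w,[[g[0],g[1],b+.075],[g[0],g[1],b+.041],[g[0]-.048,g[1],b],[g[0],g[1]+.048,b]]).round(1).tolist())
for nm,lo,hi in(("blue",(105,100,40),(130,255,255)),("red",(0,130,60),(6,255,255))):
    m=cv2.inRange(h,lo,hi);
    for q in cv2.findContours(m,0,1)[0]:
        if cv2.contourArea(q)>25:
            M=cv2.boundingRect(q); u=(M[0]+M[2]/2,M[1]+M[3]/2); X=ray(w,*u,b+.037); print(nm,u,cv2.contourArea(q),((X-g)*1000).round(1), np.hypot(*(X-g)[:2])*1000)
E
```

```text
[ 0.50970364 -0.28596981  0.08313279] [ 0.66322661 -0.18742707 -2.47851741] [ 0.12275787  0.47963169 -0.01013253]
stem top,centre41,rim [[322.9, 269.9], [323.4, 220.2], [303.7, 114.4], [394.2, 161.5]]
blue (322.5, 253.0) 192.5 [ 39.2 -10.5 -27.9] 40.59366635534693
blue (267.5, 216.0) 233.0 [ -7.3 -33.4 -27.9] 34.224549499655346
blue (353.5, 181.5) 307.5 [-23.1  22.7 -27.9] 32.39970915268399
blue (553.5, 120.5) 15257.0 [-38.6 116.9 -27.9] 123.13464814736741
red (377.5, 216.0) 227.0 [  8.6  31.8 -27.9] 32.92485933679898
red (292.0, 181.5) 310.0 [-31.1  -9.8 -27.9] 32.62711951601387
```

Caps seen symmetric at a constant ~33 mm radius: carrier is upright. Lower it.

{"api": "carry_out", "payload": {"motion": "0.014 0 0.021 0 0 0 0;0.013 0 0.021 0 0 0 0;0 0 0 0 0 0 0;0 0 0 0 0 0 0"}}

```text
time: 38.02
tool_pos: [0.5196, -0.2887, 0.057]
ee_rot: [-3.13, 0.579, 2.898]
wrist_force: [0.2, -0.2, -1.7]
width: 0.0137
finger_force: 30.0
```

{"api": "carry_out", "payload": {"motion": "0.005 0 0.008 0 0 0 0;0.004 0 0.006 0 0 0 0;0 0 0 0 0 0 0;0 0 0 0 0 0 0"}}

```text
time: 38.52
tool_pos: [0.5196, -0.2887, 0.0538]
ee_rot: [-3.13, 0.579, 2.898]
wrist_force: [0.2, -0.8, -2.4]
width: 0.0134
finger_force: 30.0
```

{"api": "carry_out", "payload": {"motion": "0.003 0 0.004 0 0 0 0;0.002 0 0.003 0 0 0 0;0 0 0 0 0 0 0;0 0 0 0 0 0 0"}}

```text
time: 39.02
tool_pos: [0.5201, -0.2894, 0.0533]
ee_rot: [-3.129, 0.581, 2.898]
wrist_force: [-1.9, -0.1, 3.1]
width: 0.0135
finger_force: 30.0
```

{"api": "carry_out", "payload": {"motion": "-0.001 0 -0.002 0 0 0 0;0 0 0 0 0 0 0.3;0 0 0 0 0 0 0.5;0 0 0 0 0 0 0.5;0 0 0 0 0 0 0.5;0 0 -0.1 0 0 0 0.5;0 0 -0.2 0 0 0 0.5;0 0 -0.3 0 0 0 0.5;0 0 -0.3 0 0 0 0.5;0 0 -0.2 0 0 0 0.5;0 0 0 0 0 0 0.5;0 0 0 0 0 0 0.5"}}

```text
time: 40.52
tool_pos: [0.4031, -0.2569, 0.2352]
ee_rot: [-3.131, 0.577, 2.897]
wrist_force: [-0.2, 0.1, 0.2]
width: 0.0472
finger_force: 0.0
```

```bash
python3 - <<'E'
from h import *
from bench import imaging
p,R,o=cur(); print(p,o["wrist_force"])
s=imaging.snapshot("wrist"); cv2.imwrite("pics/f.png",s["pixels"][:,:,::-1])
t=imaging.snapshot("top");g=cv2.cvtColor(t["pixels"],cv2.COLOR_RGB2GRAY); print("T col 244",g[140:160,244].tolist())
E
```

```text
[ 0.40313918 -0.25691649  0.235235  ] [-0.17809611  0.08969268  0.16448447]
T col 244 [181, 181, 181, 181, 186, 211, 238, 239, 232, 224, 227, 226, 225, 224, 219, 202, 235, 237, 234, 231]
```

View pics/f.png

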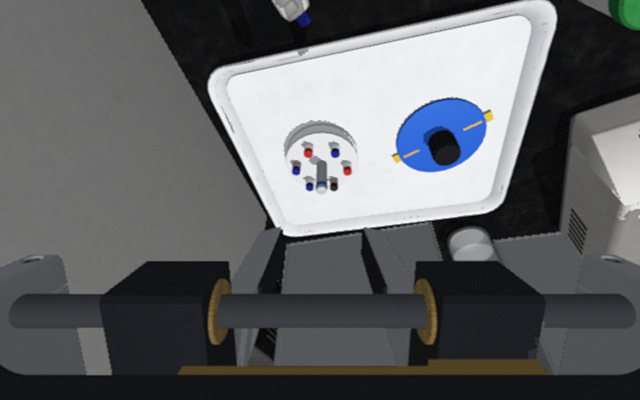

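The picture shows the carrier upright at (321,158) and the cover knob-up at (441,135), both flat on the tray; the lid edge is still at its stop rows (145/155) in the top view.

```bash
python3 -c "
from bench import robot
print(robot.close_job())"
```

```text
the job is handed in; nothing more can be done
None
```

I handed the job in at about 41 s of the 69 s allowed. The lid stands open at its stop, and the cover (knob up) and the vial carrier (upright) stand side by side on the tray. The jar, the wash bottle and the beaker were never approached, but I did not measure their positions again at the end. The hand-in call returned no verdict.

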